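# Sieve the small crinoid discs out of a fossil sample

## Task

Carry the loaded sieve by its handle, level and steadily so that nothing drops out on the bench, to the sieving stand and hang it gently by its flanges on the two rails. Keep it sliding on the rails and shake it side to side, knocking it lightly against the rubber buffer at each end so that it gives a little (at least three times at each; never drive a buffer hard in or bear down on the rails), until all five small discs have fallen into the catch tray and only the three large ammonites remain in the sieve. Then let go, leaving the sieve hanging on the rails, and leave everything else on the bench where it is.

Things in the scene. Friction and masses are not known exactly. Their poses are not given: they have to be found in the camera images.
- sieve: Loose square steel sieve holding the sample, 350 to 570 g. 149 x 149 mm outside, 141 inside, walls 44 mm high, open above. Origin: centre of its underside, z up; a half turn makes no difference. Floor: 4 mm plate with square 30 mm openings in rows along its x, each row staggered, lands 7 mm wide, so shaking along its y carries parts over openings. At the start it stands on the bench.
- sieve_grip (a point): Centre of the sieve's handle, 84 mm above the sieve's origin, axes as the sieve. A straight black bar across the sieve along x: 141 mm long, 16 mm thick (along y), 18 mm tall, on a steel upright 34 mm wide at each end. Grip it from above across the 16 mm, fingers closing along y.
- sieve_flange (a point): On the sieve's axis, 30 mm above its origin: the height of the underside of its two flanges. On each x side a flat 3 mm flange stands out from the wall (74.5 mm from the axis) to 92 mm, along the whole 149 mm of y. By these the sieve hangs on the stand's rails.
- stand: Fixed sieving stand. Origin: centre of its underside on the bench, z up; its rails run along its y, which points to the robot's left within 0.25 rad. Steel catch tray between and below the rails: inside 170 mm (x) by 294 mm (y), floor 4 mm, walls to 38 mm high.
- rails_mid (a point): Midway between the stand's two rails, at the height of their slippery nylon tops, 75 mm above the bench, axes as the stand. Rails 360 mm long (y), inner edges 78.5 mm and outer 98.5 mm from the middle line: a hung sieve has 4 mm play each side, its origin 45 mm above the stand's.
- stand_end (a point): Left (+y) end of the rails, 180 mm from rails_mid. Near each end a stop bar is clamped across the rails (knob tops 107 mm above the bench) with a red rubber buffer, 28 mm across, centre 78 mm up on the middle line, facing inward. Gap from a centred sieve's end wall to a buffer: 10 to 46 mm, different each time and each side, not reported: find it by feel.
- buffer_left (a joint): How far the rubber buffer at the stand's +y end is pushed in, in m: 0 free, 0.020 hard against its stop; a light knock pushes it in 4 to 12 mm, more than 15 mm is hard driven. It is spring-backed, 1 N per mm, and comes out again by itself.
- buffer_right (a joint): The same for the buffer at the stand's -y end.
- disc1: Small fossil crinoid disc, pale grey, 20 mm across, 11 mm thick, 10 g: it passes an opening of the sieve, but at the start it lies flat across the lands and rides along with slow strokes; brisk ones (about 0.3 m/s) make it slip into an opening. Origin: centre of one flat face.
- disc2: Small fossil crinoid disc, pale grey, 20 mm across, 11 mm thick, 10 g: it passes an opening of the sieve, but at the start it lies flat across the lands and rides along with slow strokes; brisk ones (about 0.3 m/s) make it slip into an opening. Origin: centre of one flat face.
- disc3: Small fossil crinoid disc, pale grey, 20 mm across, 11 mm thick, 10 g: it passes an opening of the sieve, but at the start it lies flat across the lands and rides along with slow strokes; brisk ones (about 0.3 m/s) make it slip into an opening. Origin: centre of one flat face.
- disc4: Small fossil crinoid disc, pale grey, 20 mm across, 11 mm thick, 10 g: it passes an opening of the sieve, but at the start it lies flat across the lands and rides along with slow strokes; brisk ones (about 0.3 m/s) make it slip into an opening. Origin: centre of one flat face.
- disc5: Small fossil crinoid disc, pale grey, 20 mm across, 11 mm thick, 10 g: it passes an opening of the sieve, but at the start it lies flat across the lands and rides along with slow strokes; brisk ones (about 0.3 m/s) make it slip into an opening. Origin: centre of one flat face.
- ammonite1: Large fossil ammonite, a brown ribbed spiral, 46 mm across, 14 mm thick, 45 g: too large for the openings. Origin: centre of one flat face.
- ammonite2: Large fossil ammonite, a brown ribbed spiral, 46 mm across, 14 mm thick, 45 g: too large for the openings. Origin: centre of one flat face.
- ammonite3: Large fossil ammonite, a brown ribbed spiral, 46 mm across, 14 mm thick, 45 g: too large for the openings. Origin: centre of one flat face.
- jar: Bystander: closed glass specimen jar, 52 mm across, 75 mm tall. Origin: centre of its underside.
- brush: Bystander: soft brush, 170 mm long, lying on the bench. Origin: its middle, on the bench; its length is its x.
- loupe: Bystander: folding hand lens lying flat, rim 48 mm across, 9 mm thick, steel handle to 82 mm along its x. Origin: centre of the lens, underside.
- specimen_box: Bystander: open cardboard specimen box 60 x 70 x 28 mm. Origin: centre of its underside.
- vial: Bystander: amber glass vial, 26 mm across, 60 mm tall. Origin: centre of its underside.

How it is judged:
On the way, in this order (a step that is already met when the one before it is completed fails the run):
1. the sieve hangs by its flanges on both rails (z of sieve in the frame of stand between 0.04 and 0.05 m and x of sieve in the frame of stand between -0.007 and 0.007 m and y of sieve in the frame of stand between -0.06 and 0.06 m and angle between the x axis of sieve and the x axis of stand, either way round below 0.08 rad and angle between sieve's own z axis and vertical below 0.06 rad), for 0.2 s.
2. the sieve, down on the rails, is knocked against the left buffer (pushed in more than 3 mm) (value of joint buffer_left above 0.003 m and z of sieve in the frame of stand below 0.052 m).
3. the sieve, down on the rails, is knocked against the right buffer (pushed in more than 3 mm) (value of joint buffer_right above 0.003 m and z of sieve in the frame of stand below 0.052 m).
4. the sieve, down on the rails, is knocked against the left buffer (pushed in more than 3 mm) again (all of step 2).
5. the sieve, down on the rails, is knocked against the right buffer (pushed in more than 3 mm) again (all of step 3).
6. the sieve, down on the rails, is knocked against the left buffer (pushed in more than 3 mm) a third time (all of step 4).
At the end, for the whole second after the job is handed in: All five discs lie in the catch tray (origins below 32 mm), all three ammonites in the sieve, and the sieve hangs at rest on the rails: 45 mm up within 5 mm, within 7 mm of the stand's middle line, 60 mm of its centre along the rails, square within 0.08 rad, level within 0.06 rad (all of step 1 and linear speed of sieve below 0.02 m/s and x of disc1 in the frame of stand between -0.088 and 0.088 m and y of disc1 in the frame of stand between -0.15 and 0.15 m and z of each of disc1, disc2, disc3, disc4, disc5 in the frame of stand below 0.032 m and x of disc2 in the frame of stand between -0.088 and 0.088 m and y of disc2 in the frame of stand between -0.15 and 0.15 m and x of disc3 in the frame of stand between -0.088 and 0.088 m and y of disc3 in the frame of stand between -0.15 and 0.15 m and x of disc4 in the frame of stand between -0.088 and 0.088 m and y of disc4 in the frame of stand between -0.15 and 0.15 m and x of disc5 in the frame of stand between -0.088 and 0.088 m and y of disc5 in the frame of stand between -0.15 and 0.15 m and x of ammonite1 in the frame of sieve between -0.0705 and 0.0705 m and y of ammonite1 in the frame of sieve between -0.0705 and 0.0705 m and z of ammonite1 in the frame of sieve between -0.01 and 0.034 m and x of ammonite2 in the frame of sieve between -0.0705 and 0.0705 m and y of ammonite2 in the frame of sieve between -0.0705 and 0.0705 m and z of ammonite2 in the frame of sieve between -0.01 and 0.034 m and x of ammonite3 in the frame of sieve between -0.0705 and 0.0705 m and y of ammonite3 in the frame of sieve between -0.0705 and 0.0705 m and z of ammonite3 in the frame of sieve between -0.01 and 0.034 m); the robot touches nothing.
It fails at once if a buffer is driven in more than 15 mm (it takes 1 N per mm, and stops hard at 20 mm) (value of joint any of buffer_left, buffer_right above 0.015 m).
It fails at once if the sieve bears on the stand (rails, tray) with more than 40 N (contact force between sieve and stand above 40 N).
It fails at once if the sieve is tipped more than 0.25 rad (angle between sieve's own z axis and vertical above 0.25 rad).
It fails at once if a bystander is moved more than 20 mm (distance of any of jar, brush, loupe, specimen_box, vial from where it was at the start of the episode above 0.02 m).
It also fails if it takes over 64 s, if anything falls off the work surface, if the arm or the gripper's body presses on something with over 40 N, if the wrist force passes 120 N, or if a joint passes its speed limit or range.

## Robot

A 6-joint arm with a two-finger parallel gripper is mounted at the origin on the work surface. World frame = base frame: x ahead of the robot, y to its left, z up, the work surface at z = 0. Lengths are in m, angles in rad, forces in N, time in s.
With the tool pointing down it reaches from about 0.25 to 0.725 m from the base axis. Payload 4 kg.
Tool frame: the origin (TCP) lies on the centre line of the jaws, within the pads' length; the fingertips stand 11 mm ahead of it and the grasp point (between the pads) lies 8 mm behind it; z points along the fingers, x is the direction in which the jaws open and shut, and the axes are right-handed (so a half turn about z gives the same grasp; the last joint's range is limited). The gripper opens to 85 mm and grips with 20 to 120 N. Pads are 22 mm wide; open, the fingers measure 114 mm over their backs; the gripper's body (76 mm by 85 mm) begins 54 mm behind the grasp point. The pads swing forward as they close: fully open they stand 13 mm farther back than shut.
Start: joints at [1.145, 0.241, 0.005, 1.335, 0, 1.571], TCP at [0.207, 0.455, 0.242] pointing down, gripper open.
Joint ranges: [-2.72, 2.72], [-1.05, 1.87], [-1.09, 1.28], [-1.99, 2.15], [-1.42, 1.44], [-3.14, 3.14]. Speed limits (rad/s): [2.79, 2.79, 3.14, 3.14, 3.14, 3.14].

## Interface

Orientations are given as a unit quaternion [x, y, z, w].
In Python, from workcell import bot, viewer, order gives the robot as it stands. The module is installed in compiled form; this text tells all that it offers.
- The arm moves only by the tool send_rows, never from a script. Its argument "increments" is a list that holds one entry, the list of rows, each a list of 4 numbers: the shift along the tool's x, y, z in m, then the turn about the tool's z in degrees. A call has exactly 8 rows; each row shifts and turns the pose as measured when the row begins, along the tool's axes as they then stand; what a row does not reach is not made up. A row lasts 1/10 s, in which the tool goes at most 50 mm and 8.59 degrees, less where a joint would pass 70% of its speed; a pose out of reach is approached as far as the arm can. A call is refused whole if a number of a shift passes 0.05 or a number of a turn 8.59, either way. A call with a gripper value outside its range is refused whole. "hand" is the closure, from -1 (fully open) to 1 (shut), so that 0 is half open, set as the call begins (left out, the last holds). The fingers move at their own pace and stop on an object; the grip force is fixed at half the most. Time passes only in rows, so rows that do not move let the fingers close, or fill a call up. It gives the time, the measured TCP pose, the force and the opening at its end, in the units of the state.
- bot.get_obs(): the state, without advancing time (a new reading comes with each control period).
- viewer.camera(name): name is "side" or "top"; returns a dict with "image" (400x640x3 uint8, red, green, blue), "range_z" (400x640 float32, m along the optical axis (not along the pixel's ray), 0 where there is no reading), "camera_matrix" (3x3 intrinsics, pixels), "eye" and "rotation" of the camera in the world. Camera axes: x right, y down, z forward; pixel columns grow to the right and rows downward; lengths in m; the calibration is good to about 2 mm. A picture is of the moment at which its call begins.
- order.job_done(): hands the job in, once; it reports no verdict.
The state is a dict: "clock": time; "joint_pos": joint angles; "joint_vel": joint speeds; "tau": joint torques, N m; "eef_pos": TCP position; "tool_rot": TCP orientation; "ft_force": force on the tool from outside, world axes, zero at the start; "ft_torque": the same for the moment, N m; "grip_width": finger opening in m.
Only numpy, scipy, OpenCV 4.12 (cv2) and the standard library are available. Lean on these libraries where they do the work, as an engineer would, in place of code of your own. Each camera call takes 0.05 s, during which the arm holds its last target.

## Working session

There is one attempt and no reset: what is moved stays moved. The work goes in short steps, Python scripts to look and compute and a tool call to move; the robot and the scene stay as the last step left them, time stands still between calls to the robot, and variables do not carry over. Pictures are saved under pics/ and viewed, and the job is handed in when it is done.

Besides the shell and the picture viewer there is one more tool, called after "Emit:" in YAML: its name, and indented under it one key for each argument. send_rows: Moves the arm, as the interface text tells. Its arguments: {"type":"object","properties":{"increments":{"type":"array","items":{"type":"array","items":{"type":"array","items":{"type":"number"}}}},"hand":{"type":"number"}},"required":["increments"]}

```bash
mkdir -p pics; cat > h.py <<'E'
import numpy as np, cv2
from workcell import bot, viewer, order
def shot(n):
    c=viewer.camera(n); return c
def save(c,name): cv2.imwrite('pics/'+name,cv2.cvtColor(c['image'],cv2.COLOR_RGB2BGR))
def pts(c):
    K=np.array(c['camera_matrix']);R=np.array(c['rotation']);e=np.array(c['eye']);z=c['range_z']
    v,u=np.mgrid[0:z.shape[0],0:z.shape[1]]
    P=np.stack([(u-K[0,2])/K[0,0]*z,(v-K[1,2])/K[1,1]*z,z],-1)
    return P@R.T+e
def ray(c,u,v,h):
    K=np.array(c['camera_matrix']);R=np.array(c['rotation']);e=np.array(c['eye'])
    d=R@np.array([(u-K[0,2])/K[0,0],(v-K[1,2])/K[1,1],1]); return e+d*(h-e[2])/d[2]
def proj(c,p):
    K=np.array(c['camera_matrix']);R=np.array(c['rotation']);e=np.array(c['eye'])
    q=K@(R.T@(np.array(p)-e)); return q[:2]/q[2]
E
python3 - <<'E'
from h import *
print(bot.get_obs())
for n in('top','side'):
    c=shot(n); save(c,n+'0.png'); print(n,c['eye'],c['rotation'],c['camera_matrix']); np.savez(n+'0.npz',**c)
    P=pts(c); print(np.nanmin(P[...,2]),(c['range_z']==0).mean())
E
```

```text
{'clock': 0.0, 'joint_pos': array([1.14497691e+00, 2.41381037e-01, 3.69111011e-03, 1.33520466e+00,
       2.84208397e-05, 1.57081294e+00]), 'joint_vel': array([-1.59700747e-06, -4.83785537e-04, -3.49554563e-04,  1.34946579e-03,
       -7.87789394e-04,  6.38410922e-05]), 'tau': array([ 2.78547581e-03, -3.72321546e+01,  2.52405024e+01,  1.69175252e-02,
        1.82045715e-04, -4.03588416e-06]), 'eef_pos': array([0.20626696, 0.45478259, 0.24141626]), 'tool_rot': array([ 8.40559564e-01,  5.41718117e-01, -8.89546007e-04,  5.56403435e-04]), 'ft_force': array([0.23040862, 0.29338655, 0.37167407]), 'ft_torque': array([ 0.02334373,  0.00705648, -0.02433175]), 'grip_width': 0.08539179883458914}
top [0.45001284 0.00524936 1.20299804] [-0.69841533  0.7143123  -0.03036461  0.0324338 ] [[479.40929021   0.         317.26124809]
 [  0.         479.40929021 201.3731379 ]
 [  0.           0.           1.        ]]Traceback (most recent call last):
  File "<stdin>", line 5, in <module>
  File "h.py", line 10, in pts
    return P@R.T+e
           ~^~~~
ValueError: matmul: Input operand 1 has a mismatch in its core dimension 0, with gufunc signature (n?,k),(k,m?)->(n?,m?) (size 4 is different from 3)
```

Rotation is a quaternion.

```bash
sed -i "s/R=np.array(c\['rotation'\])/R=Rot.from_quat(c['rotation']).as_matrix()/; s/^import numpy.*/&\nfrom scipy.spatial.transform import Rotation as Rot/" h.py
python3 - <<'E'
from h import *
for n in('top','side'):
    c=shot(n); save(c,n+'0.png'); print(n,c['eye'],c['rotation']); np.savez(n+'0.npz',**c)
    P=pts(c); print(P[...,2].min(),(c['range_z']==0).mean(),ray(c,320,200,0))
E
```

```text
top [0.45001284 0.00524936 1.20299804] [-0.69841533  0.7143123  -0.03036461  0.0324338 ]
-0.7717217837473751 0.00410546875 [0.56051847 0.00059706 0.        ]
side [ 0.27505832 -1.07386881  0.71174224] [ 0.85721395 -0.10984249  0.0664685  -0.49869911]
-0.7733974428433671 0.0041953125 [0.59689687 0.129683   0.        ]
```

View pics/top0.png

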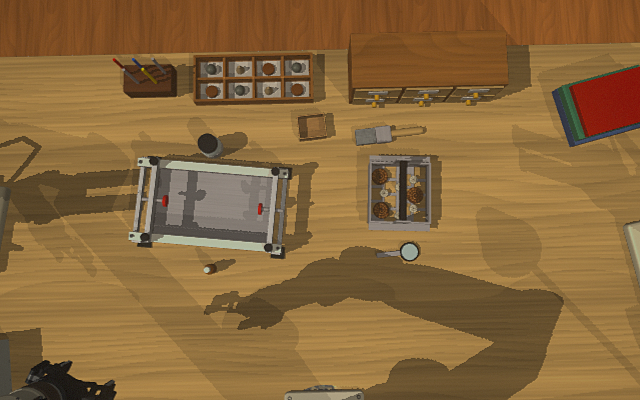

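View pics/side0.png

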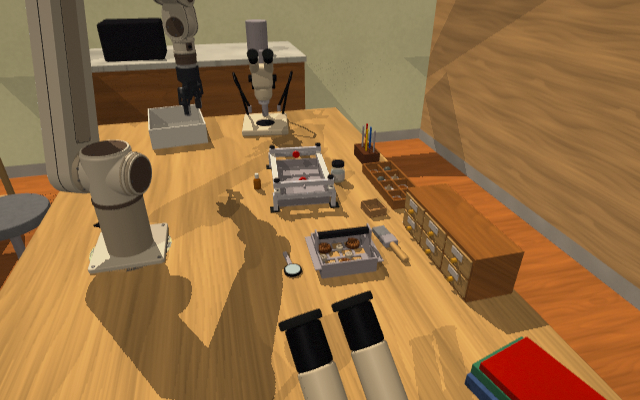

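The top view shows the sieve at about (402,192) with its black handle vertical in the image, and the stand at about (212,205) with its red buffers at (165,201) and (260,209). The jar is at (208,145), vial (210,268), box (313,126), brush (390,133) and loupe (408,251). Next I measure the handle and rails.

```bash
python3 - <<'E'
from h import *
L=lambda n:{k:v for k,v in np.load(n+'0.npz').items()}
T=L('top');S=L('side')
for nm,c in(('top',T),('side',S)):
    P=pts(c);im=c['image'].astype(int)
    hsv=cv2.cvtColor(c['image'],cv2.COLOR_RGB2HSV)
    dark=(im.max(-1)<60)
    near=(abs(P[...,0]-0.47)<.16)&(abs(P[...,1]+0.17)<.16)
    m=dark&near&(P[...,2]>.07)&(P[...,2]<.12)
    q=P[m]; print(nm,'handle n',m.sum(),'median z',np.median(q[:,2]),np.percentile(q[:,2],[5,50,90,95]))
    t=q[q[:,2]>np.percentile(q[:,2],50)-.004] if nm=='top' else q
    r=cv2.minAreaRect((t[:,:2]*1000).astype(np.float32)); print('rect mm',r)
    # buffers
    red=(hsv[...,1]>170)&((hsv[...,0]<6)|(hsv[...,0]>174))&(im[...,0]>90)&(P[...,2]>.04)&(P[...,2]<.13)&(P[...,1]>0)&(P[...,0]<.8)
    n,lab,st,ce=cv2.connectedComponentsWithStats(red.astype(np.uint8))
    for i in range(1,n):
        if st[i,4]>5: 
            a=P[lab==i]; print('red',ce[i],st[i,4],a.mean(0),a.min(0),a.max(0))
    # rails: greenish white, z ~.075
    m=(im.min(-1)>120)&(P[...,2]>.066)&(P[...,2]<.084)&(P[...,1]>0)&(P[...,1]<.5)&(P[...,0]>.3)&(P[...,0]<.7)
    n,lab,st,ce=cv2.connectedComponentsWithStats(m.astype(np.uint8))
    for i in range(1,n):
        if st[i,4]>100:
            a=P[lab==i]; print('rail',st[i],a.mean(0),np.median(a[:,2]),cv2.minAreaRect((a[:,:2]*1000).astype(np.float32)))
c=T['image'];b=c[125:275,110:310];cv2.imwrite('pics/z1.png',cv2.resize(b,None,fx=4,fy=4,interpolation=cv2.INTER_CUBIC)[...,::-1])
b=c[145:240,350:450];cv2.imwrite('pics/z2.png',cv2.resize(b,None,fx=6,fy=6,interpolation=cv2.INTER_CUBIC)[...,::-1])
E
```

```text
top handle n 352 median z 0.09247074068929273 [0.08788952 0.09247074 0.09519666 0.09626015]
rect mm ((566.5520629882812, -192.615966796875), (14.595669746398926, 126.66690063476562), 87.86128997802734)
red [163.90322581 200.87096774] 31 [0.55852294 0.36536657 0.08953334] [0.54682207 0.36209303 0.08393599] [0.57040917 0.3693564  0.09484124]
red [259.25    208.59375] 32 [0.53539546 0.14287957 0.08966267] [0.5231785  0.13859438 0.08377982] [0.54648345 0.14597943 0.09638588]
rail [166 161 107  16 817] [0.63493959 0.23809617 0.07525032] 0.07526886810178102 ((635.4067993164062, 238.96401977539062), (254.28013610839844, 20.07178497314453), 83.79609680175781)
rail [153 235 112  17 851] [0.45924892 0.25775015 0.07521344] 0.07524239325458071 ((460.0882873535156, 264.11932373046875), (263.1978759765625, 18.968177795410156), 83.86759948730469)
side handle n 316 median z 0.08942839905230515 [0.07934784 0.0894284  0.09477596 0.09539472]
rect mm ((566.8233032226562, -200.29861450195312), (15.33711051940918, 126.26239776611328), 87.62471771240234)
red [295.57575758 153.90909091] 33 [0.56114328 0.36025723 0.07973183] [0.55091047 0.35485095 0.06531651] [0.57407083 0.36619895 0.09254996]
red [302.26666667 178.06666667] 15 [0.53704898 0.13639978 0.08896345] [0.52560322 0.1304012  0.08453328] [0.54505238 0.14328709 0.09345143]
rail [316 153  13  25 134] [0.63704068 0.25168652 0.0762099 ] 0.07616547177573407 ((637.990966796875, 251.98788452148438), (215.6190643310547, 19.74500274658203), 83.90348815917969)
rail [270 154   8  25 122] [0.46291012 0.27864631 0.07660835] 0.07663815950932967 ((464.1136169433594, 285.16802978515625), (206.32144165039062, 19.27625274658203), 83.94824981689453)
```

View pics/z1.png

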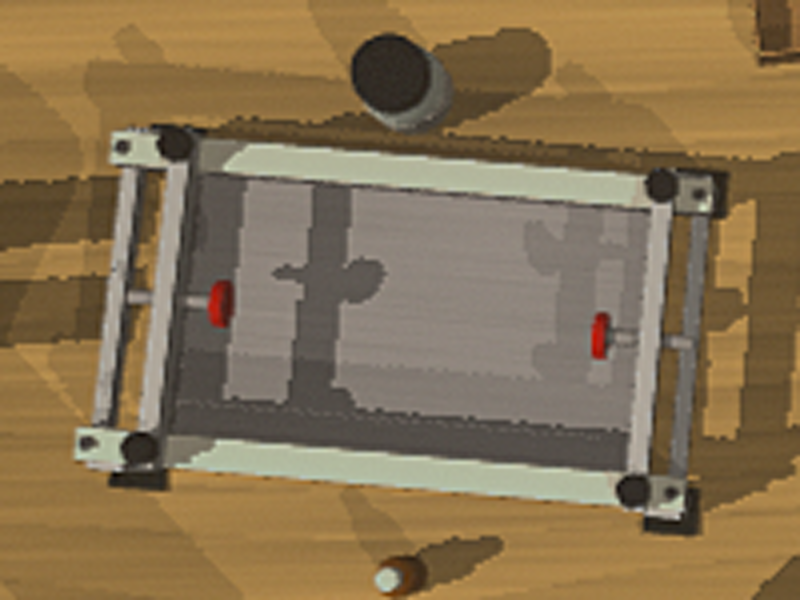

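View pics/z2.png

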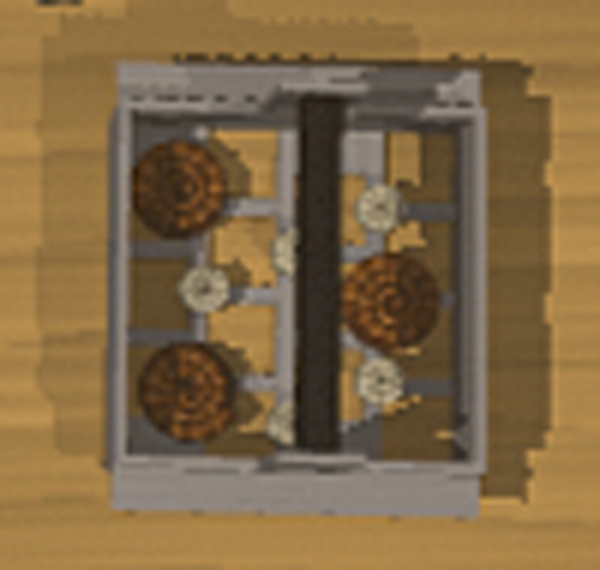

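Zoomed, the handle spans about (298..342, 95..455) in the 6x crop, with all three ammonites and five discs visible or partly visible. The stand rails and their ends are clear in the 4x crop. I'll refine both by casting rays.

```bash
python3 - <<'E'
from h import *
L=lambda n:{k:v for k,v in np.load(n+'0.npz').items()}
T=L('top');S=L('side')
z1=lambda u,v,h:ray(T,u/4+110-.375,v/4+125-.375,h)[:2]
# rails: long edges -> lines; ends
A=z1(110,132,.075),z1(108,162,.075); B=z1(717,178,.075),z1(712,213,.075)
C=z1(79,428,.075),z1(75,459,.075); D=z1(688,477,.075),z1(684,513,.075)
for k in(A,B,C,D):print(np.round(k,4))
allp=np.array(A+B+C+D);print('center',allp.mean(0))
far=(np.array(A).mean(0)-np.array(B).mean(0));near=(np.array(C).mean(0)-np.array(D).mean(0))
for f in(far,near):print(np.linalg.norm(f),np.degrees(np.arctan2(f[1],f[0]))-90)
z2=lambda u,v,h:ray(T,u/6+350-.42,v/6+145-.42,h)[:2]
F=np.array([z2(118,63,.033),z2(481,64,.033),z2(112,510,.033),z2(475,516,.033)]);print('flange',F.round(4),F.mean(0))
print('size',np.linalg.norm(F[0]-F[1]),np.linalg.norm(F[0]-F[2]),'yaw',np.degrees(np.arctan2(*(F[0]-F[2])[::-1])),np.degrees(np.arctan2(*(F[1]-F[3])[::-1])))
for v in(110,275,440):
  print('handle top pts')
# handle edges by mask
for nm,c,lo in(('top',T,0),):
    g=c['image'].max(-1)[140:240,380:430]<60
    n,lab,st,ce=cv2.connectedComponentsWithStats(g.astype(np.uint8));i=1+st[1:,4].argmax();print(st[i])
    v,u=np.where(lab==i);u=u+380;v=v+140
    W=np.array([ray(c,a,b,.093)[:2] for a,b in zip(u,v)]);print('bar mean',W.mean(0),cv2.minAreaRect((W*1000).astype(np.float32)))
# side: bar
P=pts(S);g=(S['image'].max(-1)<50)&(abs(P[...,0]-.56)<.13)&(abs(P[...,1]+.195)<.06)&(P[...,2]>.06)&(P[...,2]<.12)
n,lab,st,ce=cv2.connectedComponentsWithStats(g.astype(np.uint8));i=1+st[1:,4].argmax();print('side',st[i],ce[i])
p=P[lab==i];print(p.min(0),p.max(0),np.percentile(p[:,2],[2,98]))
# project hypothesised bar corners in side
print('proj side top edge ends', [proj(S,(.567+s*.0705,-.193+t*.008-s*.0705*.039,.093)) for s in(-1,1) for t in(-1,1)])
b=S['image'][215:285,290:400];cv2.imwrite('pics/z3.png',cv2.resize(b,None,fx=7,fy=7,interpolation=cv2.INTER_CUBIC)[...,::-1])
E
```

```text
[[0.665  0.4346]
 [0.6469 0.4356]]
[[0.629  0.0732]
 [0.6081 0.0765]]
[[0.4891 0.4509]
 [0.471  0.4531]]
[[0.4524 0.0932]
 [0.4315 0.0959]]
center [0.54912008 0.26412112]
0.3622347646290146 -5.930381889819458
0.3595057596055019 -6.0838891312458685
flange [[ 0.6661 -0.1234]
 [ 0.6623 -0.2727]
 [ 0.4825 -0.1151]
 [ 0.4767 -0.2623]] [ 0.57190152 -0.19338802]
size 0.14931086477383185 0.18385426936193117 yaw -2.589113268203735 -3.220247822838335
handle top pts
handle top pts
handle top pts
[ 19  21   9  59 388]
bar mean [ 0.57033312 -0.19172574] ((571.3642578125, -192.09408569335938), (17.63328742980957, 136.4539337158203), 86.77765655517578)
side [318 227  51  12 335] [343.3641791  232.47164179]
[ 0.50473593 -0.21051721  0.07156859] [ 0.64268125 -0.19331953  0.09671866] [0.07759645 0.09579586]
proj side top edge ends [array([315.13860893, 233.91625071]), array([313.66173464, 230.61434081]), array([366.36478773, 227.66534585]), array([364.31412139, 224.51623981])]
```

View pics/z3.png

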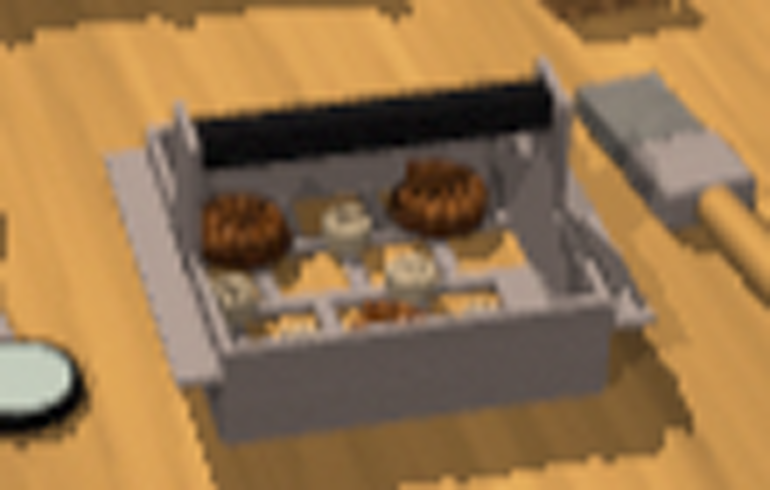

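```bash
cat >> h.py <<'E'
def delta(p,yaw):
    o=bot.get_obs();R=Rot.from_quat(o['tool_rot']).as_matrix();y=np.degrees(np.arctan2(R[1,0],R[0,0]))
    d=R.T@(np.array(p)-o['eef_pos'])
    turn=-((yaw-y+180)%360-180)
    print('t',round(o['clock'],2),'pos',o['eef_pos'].round(4),'yaw',round(y,2),'tool delta mm',(d*1000).round(1),'turn',round(turn,2),'F',o['ft_force'].round(2),'w',round(o['grip_width'],4),'tilt',np.degrees(np.arccos(-R[2,2])).round(2),'q',o['joint_pos'].round(2))
E
python3 -c "
from h import *
delta((.571,-.1925,.20),87.2)"
```

```text
t 0.15 pos [0.2063 0.4549 0.2416] yaw 65.6 tool delta mm [-438.9  599.5   42.3] turn -21.6 F [ 0.26 -0.17 -0.44] w 0.0852 tilt 0.09 q [ 1.14  0.24  0.    1.34 -0.    1.57]
```

Emit:
send_rows:
  increments:
    - [[0,0,0,-7.2],[0,0,0,-7.2],[0,0,0,-7.2],[-0.04,0.025,0,0],[-0.045,0.028,0,0],[-0.045,0.028,0,0],[-0.045,0.028,0,0],[-0.045,0.028,0,0]]

```text
clock: 0.95
eef_pos: [0.3311, 0.239, 0.2385]
tool_rot: [0.713, 0.701, -0.003, 0.001]
ft_force: [0.6, 0.7, 0.5]
grip_width: 0.0855
```

```bash
python3 -c "
from h import *
delta((.571,-.1925,.20),87.2)"
```

```text
t 0.95 pos [0.3311 0.239  0.2385] yaw 88.97 tool delta mm [-427.   247.7   39.8] turn 1.77 F [0.59 0.72 0.5 ] w 0.0855 tilt 0.32 q [ 0.63  0.07 -0.22  1.3  -0.    0.64]
```

Emit:
send_rows:
  increments:
    - [[-0.045,0.028,0,0.9],[-0.045,0.028,0,0.9],[-0.045,0.028,0,0],[-0.045,0.028,0,0],[-0.045,0.028,0,0],[-0.045,0.028,0,0],[-0.045,0.028,0,0],[-0.045,0.028,0.01,0]]

```text
clock: 1.75
eef_pos: [0.5243, -0.1113, 0.2308]
tool_rot: [0.725, 0.689, -0.001, 0.001]
ft_force: [0.7, 0.5, -0.3]
grip_width: 0.0854
```

```bash
python3 -c "
from h import *
delta((.571,-.1925,.20),87.2)"
```

```text
t 1.75 pos [ 0.5243 -0.1113  0.2308] yaw 87.06 tool delta mm [-78.6  50.8  31.1] turn -0.14 F [ 0.65  0.46 -0.29] w 0.0854 tilt 0.2 q [-0.21  0.32  0.08  1.33 -0.   -0.16]
```

Emit:
send_rows:
  increments:
    - [[-0.035,0.022,0.01,0],[-0.025,0.016,0.01,0],[-0.012,0.008,0.01,0],[-0.004,0.003,0,0],[0,0,0,0],[0,0,0,0],[0,0,0,0],[0,0,0,0]]

```text
clock: 2.55
eef_pos: [0.5702, -0.1975, 0.1968]
tool_rot: [0.727, 0.686, -0.002, -0.001]
ft_force: [-0.2, 0.4, 0.0]
grip_width: 0.0851
```

```bash
python3 - <<'E'
from h import *
delta((.571,-.1925,.076),87.2)
c=shot('top');save(c,'t2.png');s=shot('side');b=s['image'][110:310,230:430]
cv2.imwrite('pics/s2.png',cv2.resize(b,None,fx=3,fy=3)[...,::-1])
E
```

```text
t 2.55 pos [ 0.5702 -0.1975  0.1968] yaw 86.67 tool delta mm [  5.3   1.  120.8] turn -0.53 F [-0.17  0.36  0.02] w 0.0851 tilt 0.28 q [-0.33  0.47  0.22  1.32 -0.   -0.27]
```

View pics/s2.png

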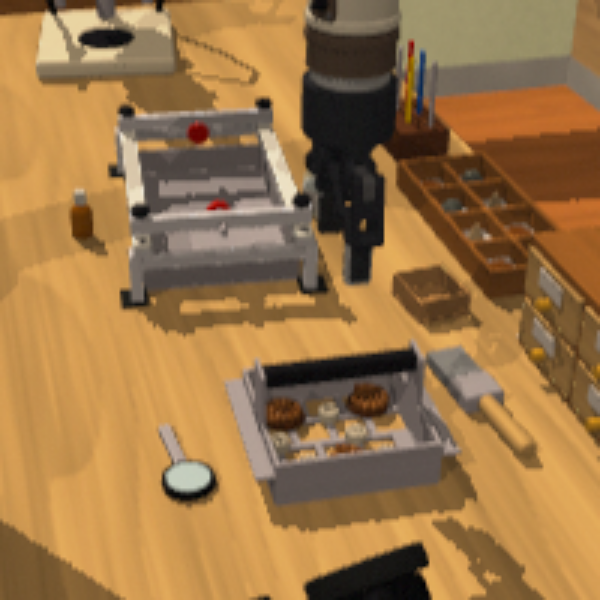

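View pics/t2.png

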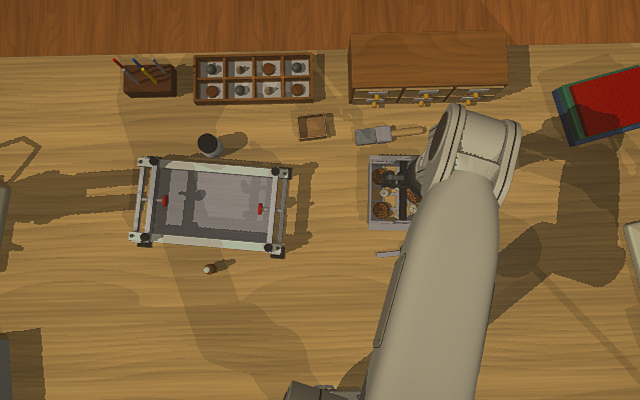

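The side picture shows the gripper above the bar, between its ends. The arm blocks most of the top view. I'll descend with the small correction.

Emit:
send_rows:
  increments:
    - [[0.003,0.001,0.015,-0.4],[0.002,0,0.02,0],[0,0,0.02,0],[0,0,0.02,0],[0,0,0.018,0],[0,0,0.01,0],[0,0,0.006,0],[0,0,0,0]]

```text
clock: 3.45
eef_pos: [0.5742, -0.1903, 0.0899]
tool_rot: [0.723, 0.691, 0.0, 0.004]
ft_force: [-0.5, 0.6, -0.8]
grip_width: 0.0855
```

```bash
python3 - <<'E'
from h import *
delta((.571,-.1925,.076),87.2)
E
```

```text
t 3.45 pos [ 0.5742 -0.1903  0.0899] yaw 87.36 tool delta mm [-2.3 -3.2 13.9] turn 0.16 F [-0.5   0.64 -0.78] w 0.0855 tilt 0.44 q [-0.32  0.54  0.04  1.07 -0.   -0.27]
```

Emit:
send_rows:
  increments:
    - [[-0.002,-0.002,0.007,0],[0,-0.001,0.005,0],[0,0,0.002,0],[0,0,0,0],[0,0,0,0],[0,0,0,0],[0,0,0,0],[0,0,0,0]]

```text
clock: 4.25
eef_pos: [0.5733, -0.1933, 0.0783]
tool_rot: [0.723, 0.691, 0.002, 0.007]
ft_force: [-0.4, 1.0, 0.7]
grip_width: 0.0854
```

```bash
python3 - <<'E'
from h import *
delta((.571,-.1925,.076),87.2)
s=shot('side');b=s['image'][170:290,280:420]
cv2.imwrite('pics/s3.png',cv2.resize(b,None,fx=5,fy=5,interpolation=2)[...,::-1])
E
```

```text
t 4.25 pos [ 0.5733 -0.1933  0.0783] yaw 87.36 tool delta mm [ 0.7 -2.3  2.3] turn 0.16 F [-0.37  1.    0.67] w 0.0854 tilt 0.8 q [-0.32  0.55  0.02  1.03 -0.   -0.28]
```

View pics/s3.png

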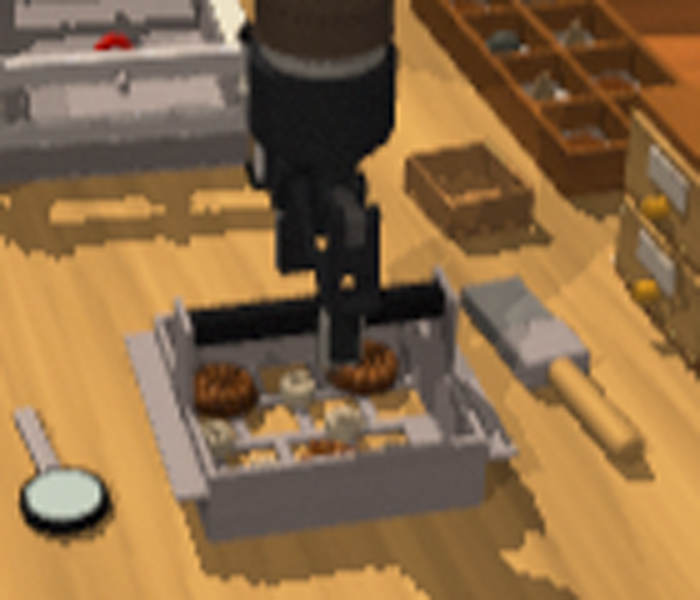

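Emit:
send_rows:
  hand: 1
  increments:
    - [[0,0,0.002,0],[0,0,0,0],[0,0,0,0],[0,0,0,0],[0,0,0,0],[0,0,0,0],[0,0,0,0],[0,0,0,0]]

```text
clock: 5.1
eef_pos: [0.5735, -0.1941, 0.0765]
tool_rot: [0.723, 0.69, 0.002, 0.007]
ft_force: [0.7, -0.7, -0.0]
grip_width: 0.015
```

```bash
python3 - <<'E'
from h import *
delta((.571,-.1925,.076),87.2)
E
```

```text
t 5.1 pos [ 0.5735 -0.1941  0.0765] yaw 87.33 tool delta mm [ 1.5 -2.5  0.5] turn 0.13 F [ 0.67 -0.73 -0.03] w 0.015 tilt 0.86 q [-0.32  0.55  0.02  1.03 -0.   -0.28]
```

Emit:
send_rows:
  increments:
    - [[0,0,-0.003,0],[0,0,-0.006,0],[0,0,-0.008,0],[0,0,-0.01,0],[0,0,-0.01,0],[0,0,-0.01,0],[0,0,-0.01,0],[0,0,-0.01,0]]

```text
clock: 5.9
eef_pos: [0.5684, -0.1914, 0.1431]
tool_rot: [0.723, 0.691, -0.001, 0.001]
ft_force: [0.5, -0.8, -6.0]
grip_width: 0.015
```

```bash
python3 - <<'E'
from h import *
delta((.571,-.1925,.215),87.2)
s=shot('side');b=s['image'][150:290,270:430]
cv2.imwrite('pics/s4.png',cv2.resize(b,None,fx=4,fy=4,interpolation=2)[...,::-1])
E
```

```text
t 5.9 pos [ 0.5684 -0.1914  0.1431] yaw 87.36 tool delta mm [ -1.2   2.6 -71.9] turn 0.16 F [ 0.45 -0.77 -6.04] w 0.015 tilt 0.2 q [-0.32  0.49  0.11  1.19 -0.   -0.28]
```

View pics/s4.png

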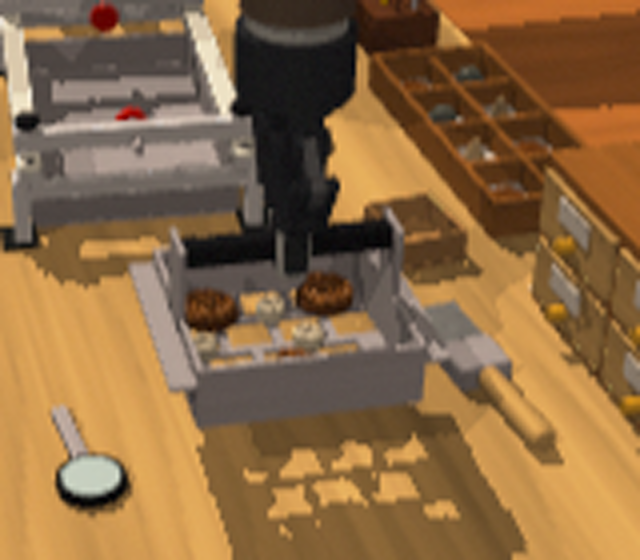

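The sieve is off the bench and level, with its contents in place. Continuing the lift.

Emit:
send_rows:
  increments:
    - [[0,0,-0.01,0],[0,0.001,-0.01,0],[0,0.001,-0.01,0],[0,0.001,-0.01,0],[0,0,-0.01,0],[0,0,-0.008,0],[0,0,-0.004,0],[0,0,0,0]]

```text
clock: 6.75
eef_pos: [0.573, -0.1918, 0.2143]
tool_rot: [0.723, 0.691, 0.0, 0.004]
ft_force: [0.8, -0.5, -7.4]
grip_width: 0.0151
```

```bash
python3 - <<'E'
from h import *
delta((.549,.264,.215),84.0)
E
```

```text
t 6.75 pos [ 0.573  -0.1918  0.2143] yaw 87.36 tool delta mm [454.2 -44.9  -3.3] turn 3.36 F [ 0.75 -0.45 -7.4 ] w 0.0151 tilt 0.43 q [-0.32  0.46  0.24  1.35 -0.   -0.28]
```

Emit:
send_rows:
  increments:
    - [[0.002,0,0,0],[0.004,0,-0.001,0.1],[0.006,0,-0.001,0.1],[0.008,-0.001,0,0.1],[0.01,-0.001,0,0.1],[0.012,-0.001,0,0.1],[0.013,-0.001,0,0.1],[0.014,-0.001,0,0.1]]

```text
clock: 7.55
eef_pos: [0.57, -0.1172, 0.2136]
tool_rot: [0.728, 0.685, -0.001, 0.001]
ft_force: [-0.6, 0.7, -6.0]
grip_width: 0.0149
```

Emit:
send_rows:
  increments:
    - [[0.015,-0.001,0,0.1],[0.015,-0.001,0,0.1],[0.015,-0.001,0,0.1],[0.015,-0.001,0,0.1],[0.015,-0.001,0,0.1],[0.015,-0.001,0,0.1],[0.015,-0.001,0,0.1],[0.015,-0.001,0,0.1]]

```text
clock: 8.35
eef_pos: [0.5692, 0.0167, 0.2141]
tool_rot: [0.732, 0.681, 0.0, 0.002]
ft_force: [-0.1, 0.1, -6.0]
grip_width: 0.0153
```

```bash
python3 - <<'E'
from h import *
delta((.549,.264,.215),84.0)
s=shot('side');b=s['image'][100:290,250:430]
cv2.imwrite('pics/s5.png',cv2.resize(b,None,fx=3,fy=3,interpolation=2)[...,::-1])
E
```

```text
t 8.35 pos [0.5692 0.0167 0.2141] yaw 85.89 tool delta mm [245.2 -37.8  -1.5] turn 1.89 F [-0.06  0.15 -5.97] w 0.0153 tilt 0.18 q [ 0.03  0.39  0.14  1.32 -0.    0.1 ]
```

View pics/s5.png

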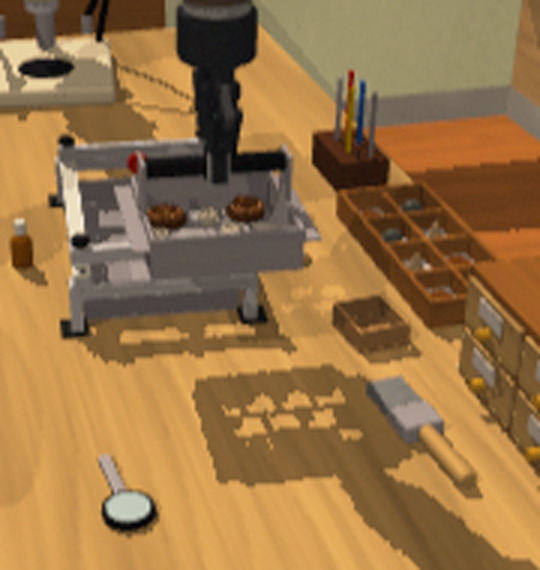

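Level, nothing dropped. Continuing.

Emit:
send_rows:
  increments:
    - [[0.012,-0.002,0,0.2],[0.014,-0.003,0,0.2],[0.015,-0.003,0,0.2],[0.015,-0.003,0,0.2],[0.015,-0.003,0,0.2],[0.015,-0.003,0,0.1],[0.015,-0.003,0,0],[0.015,-0.003,0,0]]

```text
clock: 9.2
eef_pos: [0.5531, 0.1484, 0.2148]
tool_rot: [0.738, 0.675, 0.002, -0.0]
ft_force: [0.3, -1.1, -6.0]
grip_width: 0.0149
```

```bash
python3 - <<'E'
from h import *
delta((.549,.264,.215),84.0)
E
```

```text
t 9.2 pos [0.5531 0.1484 0.2148] yaw 84.83 tool delta mm [ 1.148e+02 -1.450e+01  1.000e-01] turn 0.83 F [ 0.27 -1.12 -5.97] w 0.0149 tilt 0.21 q [0.26 0.39 0.15 1.32 0.   0.35]
```

Emit:
send_rows:
  increments:
    - [[0.014,-0.003,0,0.2],[0.014,-0.003,0,0.2],[0.013,-0.003,0,0.2],[0.012,-0.002,0,0.2],[0.01,-0.002,0,0],[0.008,0,0,0],[0.005,0,0,0],[0.002,0,0,0]]

```text
clock: 10.0
eef_pos: [0.5463, 0.237, 0.2148]
tool_rot: [0.742, 0.67, 0.002, -0.0]
ft_force: [-0.3, -0.1, -6.9]
grip_width: 0.0148
```

Emit:
send_rows:
  increments:
    - [[0.002,0,0,0],[0,0,0,0],[0,0,0,0],[0,0,0,0],[0,0,0,0],[0,0,0,0],[0,0,0,0],[0,0,0,0]]

```text
clock: 10.8
eef_pos: [0.547, 0.2369, 0.2148]
tool_rot: [0.743, 0.669, 0.001, 0.0]
ft_force: [0.7, -0.3, -6.8]
grip_width: 0.0152
```

```bash
python3 - <<'E'
from h import *
delta((.548,.254,.215),84.0)
c=shot('top');np.savez('t6.npz',**c);b=c['image'][120:280,110:310]
cv2.imwrite('pics/t6.png',cv2.resize(b,None,fx=4,fy=4,interpolation=2)[...,::-1])
c=shot('side');np.savez('s6.npz',**c);b=c['image'][90:230,240:380]
cv2.imwrite('pics/s6.png',cv2.resize(b,None,fx=5,fy=4,interpolation=2)[...,::-1])
E
```

```text
t 10.8 pos [0.547  0.2369 0.2148] yaw 83.96 tool delta mm [17.1 -0.8 -0.2] turn -0.04 F [ 0.74 -0.28 -6.76] w 0.0152 tilt 0.16 q [0.41 0.44 0.22 1.35 0.   0.51]
```

View pics/t6.png

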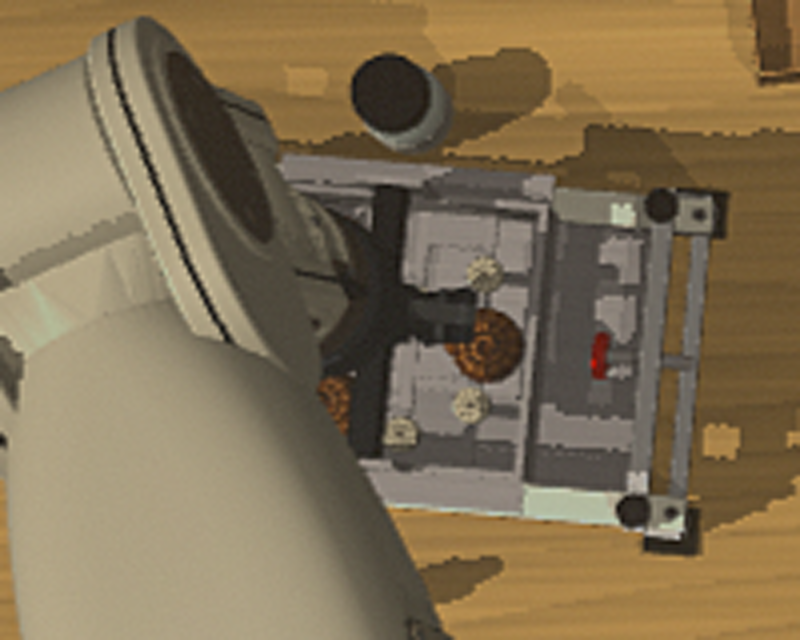

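View pics/s6.png

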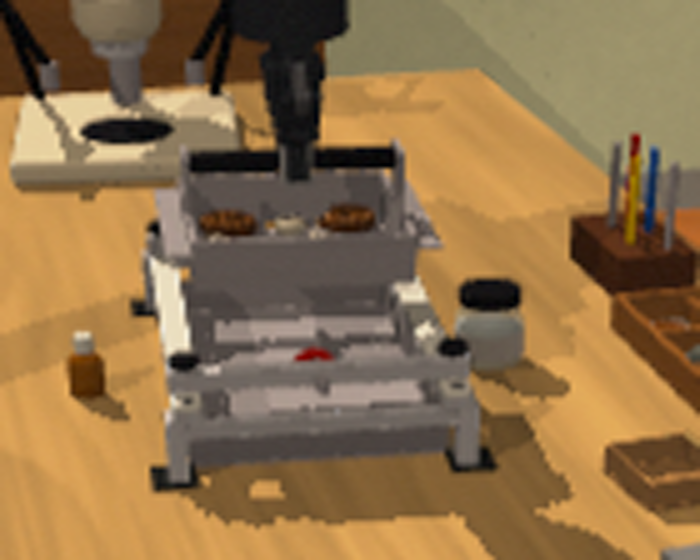

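The top view shows the sieve's right end hanging over the stand: flange corners at about (553,176) and (522,517) in the 4x crop. Everything is still in the sieve. I'll compare its centreline with the stand's.

```bash
python3 - <<'E'
from h import *
T=dict(np.load('t6.npz'))
o=bot.get_obs();f=o['eef_pos'][2]-.0765+.033;print('flange z',f)
P=pts(T)
z=lambda u,v,h:ray(T,u/4+110-.375,v/4+120-.375,h)[:2]
a,b=z(554,176,f),z(522,518,f);print(a,b,np.linalg.norm(a-b),'yaw',np.degrees(np.arctan2(*(a-b)[::-1])))
d=P[120+440//4:,:][0:0]
print('depth z near flange',P[120+495//4,110+450//4],P[120+178//4,110+500//4])
# outer flange lines: far & near edges
fa=[z(430,163,f),z(554,176,f)];ne=[z(400,507,f),z(522,518,f)]
C=np.array([.549,.264]);th=np.radians(-6.0);ex=np.array([np.cos(th),np.sin(th)]);ey=np.array([-ex[1],ex[0]])
for q in(a,b,(a+b)/2,*fa,*ne,o['eef_pos'][:2]):print('stand xy',((q-C)@ex).round(4),((q-C)@ey).round(4))
E
```

```text
flange z 0.17130963457173545
[0.62783451 0.1558749 ] [0.44298072 0.17478961] 0.18581897758217528 yaw -5.842318192548837
depth z near flange [0.45692973 0.21367612 0.17087682] [0.62806601 0.18486952 0.16898882]
stand xy 0.0897 -0.0993
stand xy -0.0961 -0.0998
stand xy -0.0032 -0.0995
stand xy 0.0913 -0.0313
stand xy 0.0897 -0.0993
stand xy -0.0957 -0.034
stand xy -0.0961 -0.0998
stand xy 0.0009 -0.0271
```

Emit:
send_rows:
  increments:
    - [[0.003,0.001,0.003,0],[0.004,0.001,0.006,0],[0.004,0.001,0.009,0],[0.003,0,0.011,0],[0.001,0,0.012,0],[0,0,0.01,0],[0,0,0.007,0],[0,0,0.003,0]]

```text
clock: 11.7
eef_pos: [0.5512, 0.2532, 0.1466]
tool_rot: [0.743, 0.669, -0.0, -0.0]
ft_force: [0.5, -0.7, -6.3]
grip_width: 0.0149
```

```bash
python3 - <<'E'
from h import *
delta((.551,.254,.1215),84.0)
E
```

```text
t 11.7 pos [0.5512 0.2532 0.1466] yaw 84.02 tool delta mm [ 0.7 -0.2 25.1] turn 0.02 F [ 0.48 -0.7  -6.31] w 0.0149 tilt 0.04 q [0.43 0.5  0.14 1.21 0.   0.53]
```

Emit:
send_rows:
  increments:
    - [[0,0,0.004,0],[0,0,0.004,0],[0,0,0.002,0],[0,0,0,0],[0,0,0,0],[0,0,0,0],[0,0,0,0],[0,0,0,0]]

```text
clock: 12.5
eef_pos: [0.5522, 0.2532, 0.1372]
tool_rot: [0.743, 0.669, 0.001, 0.0]
ft_force: [1.0, -0.8, -6.9]
grip_width: 0.0152
```

```bash
python3 - <<'E'
from h import *
delta((.551,.254,.1215),84.0)
T=shot('top');np.savez('t7.npz',**T);b=T['image'][120:280,110:310]
cv2.imwrite('pics/t7.png',cv2.resize(b,None,fx=4,fy=4,interpolation=2)[...,::-1])
c=shot('side');np.savez('s7.npz',**c);b=c['image'][130:220,255:345]
cv2.imwrite('pics/s7.png',cv2.resize(b,None,fx=8,fy=6,interpolation=2)[...,::-1])
E
```

```text
t 12.5 pos [0.5522 0.2532 0.1372] yaw 83.98 tool delta mm [ 0.7 -1.3 15.7] turn -0.02 F [ 1.03 -0.78 -6.91] w 0.0152 tilt 0.16 q [0.43 0.51 0.12 1.18 0.   0.53]
```

View pics/t7.png

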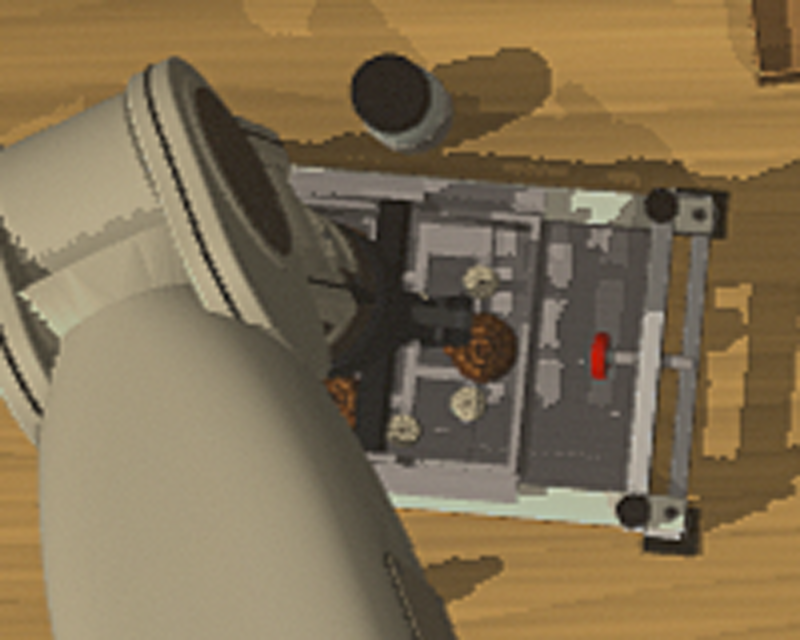

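View pics/s7.png

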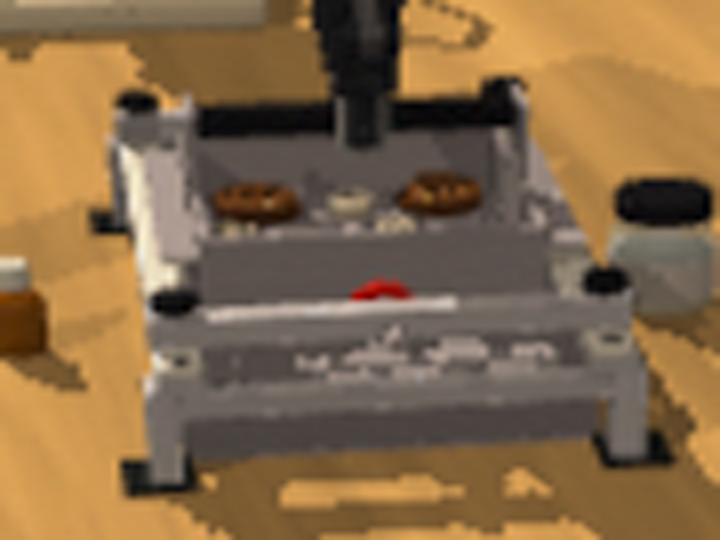

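```bash
python3 - <<'E'
from h import *
T=dict(np.load('t7.npz'))
im=T['image']
a=cv2.resize(im[158:190,200:280],None,fx=9,fy=9,interpolation=0);b=cv2.resize(im[230:262,200:280],None,fx=9,fy=9,interpolation=0)
cv2.imwrite('pics/t7z.png',np.vstack([a,b])[...,::-1])
E
```

```text
(no output)
```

View pics/t7z.png

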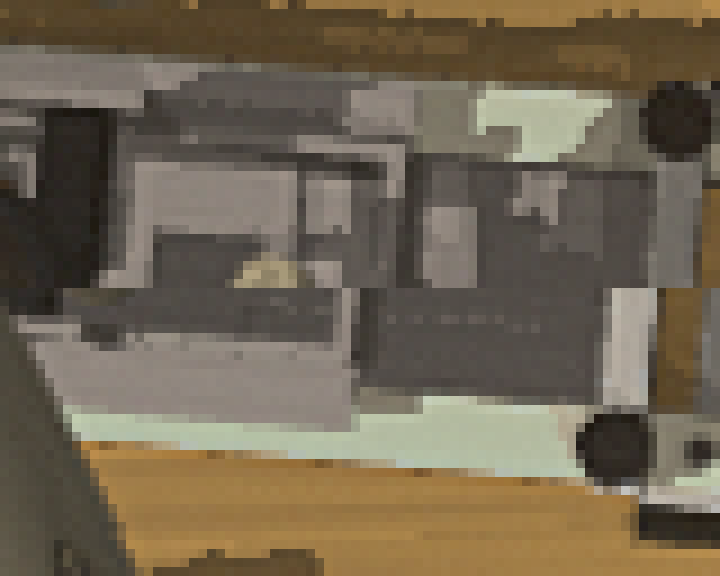

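```bash
python3 - <<'E'
from h import *
T=dict(np.load('t7.npz'))
C=np.array([.549,.264]);th=np.radians(-6.0);ex=np.array([np.cos(th),np.sin(th)]);ey=np.array([-ex[1],ex[0]])
for n,u,v,h in(('flF',245.6,166.4,.0937),('flN',238.7,245.3,.0937),('railF',245.6,166.3,.075),('railN',238.7,248.8,.075)):
    q=ray(T,u,v,h)[:2]-C;print(n,(q@ex).round(4),(q@ey).round(4))
E
```

```text
flF 0.0948 -0.0814
flN -0.0895 -0.0831
railF 0.0978 -0.0782
railN -0.0979 -0.0807
```

Emit:
send_rows:
  increments:
    - [[0,-0.001,0.003,0],[0,-0.001,0.003,0],[0,0,0.003,0],[0,0,0.002,0],[0,0,0.001,0],[0,0,0,0],[0,0,0,0],[0,0,0,0]]

```text
clock: 13.4
eef_pos: [0.5497, 0.2533, 0.1235]
tool_rot: [0.743, 0.669, 0.001, -0.0]
ft_force: [0.8, -0.1, -6.8]
grip_width: 0.0149
```

```bash
python3 - <<'E'
from h import *
delta((.5505,.254,.1215),84.0)
E
```

```text
t 13.4 pos [0.5497 0.2533 0.1235] yaw 83.98 tool delta mm [0.8 0.8 2. ] turn -0.02 F [ 0.84 -0.05 -6.81] w 0.0149 tilt 0.09 q [0.43 0.52 0.1  1.15 0.   0.54]
```

Flanges should be about 2 mm above the rails. Creeping down.

Emit:
send_rows:
  increments:
    - [[0,0,0.001,0],[0,0,0.001,0],[0,0,0.001,0],[0,0,0,0],[0,0,0,0],[0,0,0,0],[0,0,0,0],[0,0,0,0]]

```text
clock: 14.2
eef_pos: [0.5507, 0.2536, 0.1222]
tool_rot: [0.743, 0.669, 0.002, 0.001]
ft_force: [-1.1, -0.3, -4.2]
grip_width: 0.0151
```

```bash
python3 - <<'E'
from h import *
delta((.5505,.254,.1215),84.0)
E
```

```text
t 14.2 pos [0.5507 0.2536 0.1222] yaw 83.97 tool delta mm [ 0.4 -0.3  0.7] turn -0.03 F [-1.14 -0.3  -4.19] w 0.0151 tilt 0.28 q [ 0.43  0.52  0.09  1.14 -0.    0.54]
```

Emit:
send_rows:
  increments:
    - [[0,0,0.001,0],[0,0,0.001,0],[0,0,0,0],[0,0,0,0],[0,0,0,0],[0,0,0,0],[0,0,0,0],[0,0,0,0]]

```text
clock: 15.0
eef_pos: [0.5513, 0.2538, 0.1216]
tool_rot: [0.743, 0.669, 0.003, 0.001]
ft_force: [-0.8, -0.2, -1.8]
grip_width: 0.0146
```

```bash
python3 - <<'E'
from h import *
delta((.5505,.254,.1215),84.0)
c=shot('side');b=c['image'][130:220,255:345]
cv2.imwrite('pics/s8.png',cv2.resize(b,None,fx=8,fy=6,interpolation=2)[...,::-1])
c=shot('top');np.savez('t8.npz',**c)
im=c['image']
a=cv2.resize(im[158:190,200:280],None,fx=9,fy=9,interpolation=0);b=cv2.resize(im[230:262,200:280],None,fx=9,fy=9,interpolation=0)
cv2.imwrite('pics/t8z.png',np.vstack([a,b])[...,::-1])
E
```

```text
t 15.0 pos [0.5513 0.2538 0.1216] yaw 83.97 tool delta mm [ 0.1 -0.8  0.1] turn -0.03 F [-0.8  -0.25 -1.81] w 0.0146 tilt 0.41 q [ 0.43  0.52  0.09  1.14 -0.    0.54]
```

View pics/s8.png

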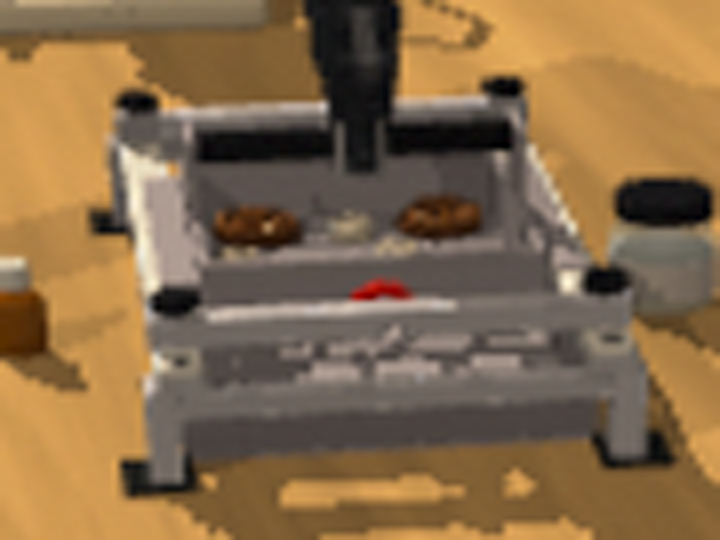

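View pics/t8z.png

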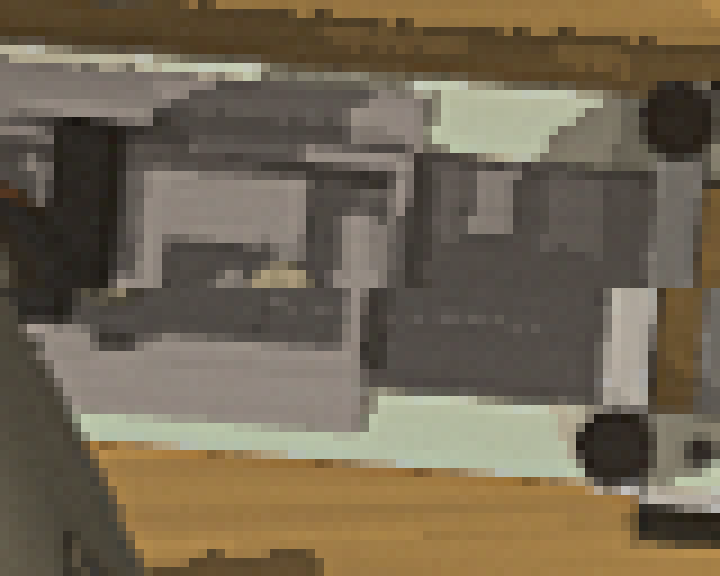

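Both flanges rest on the rails, with rail visible outside each: about 1 px at the far side and 3–4 px at the near side, so the sieve sits about 3 mm towards +x. I'll shift it back and estimate the buffer faces.

Emit:
send_rows:
  increments:
    - [[0,-0.001,0,0],[0,-0.001,0,0],[0,-0.001,0,0],[0,0,0,0],[0,0,0,0],[0,0,0,0],[0,0,0,0],[0,0,0,0]]

```text
clock: 15.9
eef_pos: [0.5496, 0.2541, 0.1217]
tool_rot: [0.743, 0.669, 0.004, 0.002]
ft_force: [0.9, 0.4, -3.8]
grip_width: 0.0151
```

```bash
cat >> h.py <<'E'
C=np.array([.549,.264]);th=np.radians(-6.0);ex=np.array([np.cos(th),np.sin(th)]);ey=np.array([-ex[1],ex[0]])
def st():
    o=bot.get_obs();q=o['eef_pos'][:2]-C
    R=Rot.from_quat(o['tool_rot']).as_matrix();F=o['ft_force']
    print('t',round(o['clock'],2),'TCP stand x %.1f y %.1f z %.1f mm'%(q@ex*1000,q@ey*1000,o['eef_pos'][2]*1000),'yaw %.2f'%np.degrees(np.arctan2(R[1,0],R[0,0])),'Fx %.1f Fy %.1f Fz %.1f'%(F[:2]@ex,F[:2]@ey,F[2]),'tilt',np.degrees(Rot.from_matrix(R@np.diag([1,-1,-1])).as_rotvec()).round(2),'w',round(o['grip_width'],4))
E
python3 - <<'E'
from h import *
st()
T=dict(np.load('top0.npz'))
for n,us in(('L',(208,232)),('R',(591,609))):
  for u in us:
    v=304 if n=='L' else 336
    for h in(.078,.092):
        q=ray(T,u/4+110-.375,v/4+125-.375,h)[:2]-C;print(n,u,h,(q@ex).round(4),(q@ey).round(4))
E
```

```text
t 15.9 TCP stand x 1.6 y -9.8 z 121.7 mm yaw 83.98 Fx 0.9 Fy 0.5 Fz -3.8 tilt [-0.3  -0.56 83.98] w 0.0151
L 208 0.078 -0.0003 0.1111
L 208 0.092 -0.0011 0.1063
L 232 0.078 0.0009 0.0969
L 232 0.092 0.0 0.0924
R 591 0.078 -0.0006 -0.116
R 591 0.092 -0.0014 -0.1178
R 609 0.078 0.0003 -0.1265
R 609 0.092 -0.0006 -0.1283
```

Emit:
send_rows:
  increments:
    - [[0.02,0,0,0],[0,0,0,0],[0,0,0,0],[0,0,0,0],[0,0,0,0],[0,0,0,0],[0,0,0,0],[0,0,0,0]]

```text
clock: 16.7
eef_pos: [0.5512, 0.2734, 0.1218]
tool_rot: [0.744, 0.668, 0.004, 0.002]
ft_force: [0.7, 1.1, -2.5]
grip_width: 0.0148
```

```bash
python3 -c "
from h import *
st()"
```

```text
t 16.7 TCP stand x 1.2 y 9.6 z 121.8 mm yaw 83.89 Fx 0.6 Fy 1.2 Fz -2.5 tilt [-0.22 -0.53 83.89] w 0.0148
```

Emit:
send_rows:
  increments:
    - [[0.01,0,0,0],[0,0,0,0],[0.003,0,0,0],[0,0,0,0],[0.003,0,0,0],[0,0,0,0],[0,0,0,0],[0,0,0,0]]

```text
clock: 17.5
eef_pos: [0.5527, 0.2881, 0.1215]
tool_rot: [0.744, 0.668, 0.002, 0.003]
ft_force: [-0.3, -1.6, -2.5]
grip_width: 0.0152
```

```bash
python3 - <<'E'
from h import *
st()
c=shot('side');b=c['image'][130:220,255:345]
cv2.imwrite('pics/s9.png',cv2.resize(b,None,fx=8,fy=6,interpolation=2)[...,::-1])
E
```

```text
t 17.5 TCP stand x 1.1 y 24.4 z 121.5 mm yaw 83.79 Fx -0.1 Fy -1.6 Fz -2.5 tilt [-0.4  -0.26 83.79] w 0.0152
```

View pics/s9.png

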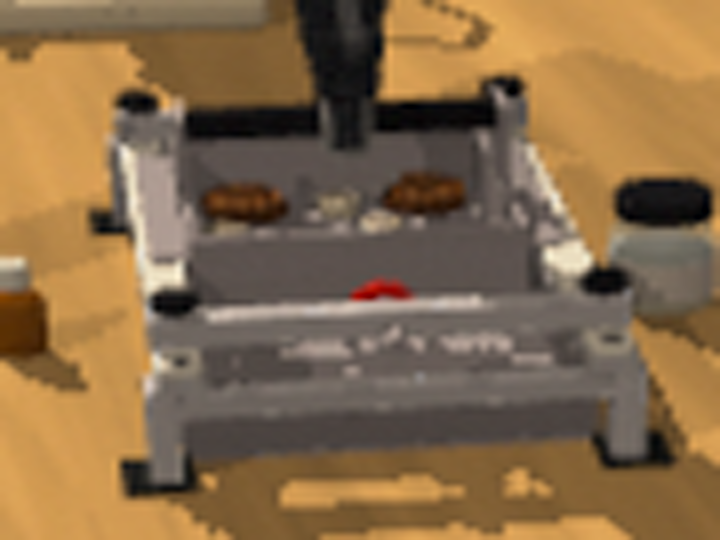

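Emit:
send_rows:
  increments:
    - [[0.003,0,0,0],[0,0,0,0],[0.002,0,0,0],[0,0,0,0],[0,0,0,0],[0,0,0,0],[0,0,0,0],[0,0,0,0]]

```text
clock: 18.35
eef_pos: [0.5529, 0.2905, 0.1216]
tool_rot: [0.745, 0.667, 0.0, 0.004]
ft_force: [-0.4, -3.3, -2.0]
grip_width: 0.0152
```

```bash
python3 -c "
from h import *
for i in range(3):
  st();shot('side')"
```

```text
t 18.35 TCP stand x 1.1 y 26.8 z 121.6 mm yaw 83.68 Fx -0.1 Fy -3.3 Fz -2.0 tilt [-5.500e-01 -1.000e-02  8.368e+01] w 0.0152
t 18.4 TCP stand x 1.1 y 26.7 z 121.5 mm yaw 83.68 Fx -0.4 Fy -3.9 Fz -2.3 tilt [-5.500e-01 -1.000e-02  8.368e+01] w 0.0147
t 18.45 TCP stand x 1.1 y 26.7 z 121.5 mm yaw 83.68 Fx -0.3 Fy -2.5 Fz -1.5 tilt [-5.500e-01 -1.000e-02  8.369e+01] w 0.0147
```

Emit:
send_rows:
  increments:
    - [[0.006,0,0,0],[0,0,0,0],[-0.03,0,0,0],[-0.025,0,0,0],[0,0,0,0],[0,0,0,0],[0,0,0,0],[0,0,0,0]]

```text
clock: 19.3
eef_pos: [0.5475, 0.2449, 0.1216]
tool_rot: [0.744, 0.668, 0.002, 0.002]
ft_force: [0.5, -0.0, -3.3]
grip_width: 0.0153
```

```bash
python3 -c "
from h import *
st()"
```

```text
t 19.3 TCP stand x 0.5 y -19.2 z 121.6 mm yaw 83.84 Fx 0.5 Fy 0.0 Fz -3.3 tilt [-0.31 -0.27 83.84] w 0.0153
```

Emit:
send_rows:
  increments:
    - [[-0.02,0,0,0],[0,0,0,0],[-0.003,0,0,0],[0,0,0,0],[-0.003,0,0,0],[0,0,0,0],[0,0,0,0],[0,0,0,0]]

```text
clock: 20.1
eef_pos: [0.5454, 0.2219, 0.1218]
tool_rot: [0.742, 0.67, 0.004, 0.002]
ft_force: [-0.5, 0.0, -3.8]
grip_width: 0.0148
```

```bash
python3 -c "
from h import *
st();shot('side');st()"
```

```text
t 20.1 TCP stand x 0.8 y -42.2 z 121.8 mm yaw 84.14 Fx -0.5 Fy -0.0 Fz -3.8 tilt [-0.23 -0.52 84.14] w 0.0148
t 20.15 TCP stand x 0.8 y -42.2 z 121.8 mm yaw 84.14 Fx 0.8 Fy 0.5 Fz -3.0 tilt [-0.23 -0.52 84.14] w 0.0148
```

Emit:
send_rows:
  increments:
    - [[-0.004,0,0,0],[0,0,0,0],[-0.004,0,0,0],[0,0,0,0],[0,0,0,0],[0,0,0,0],[0,0,0,0],[0,0,0,0]]

```text
clock: 20.95
eef_pos: [0.545, 0.2158, 0.1223]
tool_rot: [0.742, 0.67, 0.006, 0.0]
ft_force: [-0.2, 1.7, -4.1]
grip_width: 0.0153
```

```bash
python3 -c "
from h import *
st();shot('side');st();shot('side');st()"
```

```text
t 20.95 TCP stand x 1.0 y -48.4 z 122.3 mm yaw 84.21 Fx -0.4 Fy 1.7 Fz -4.1 tilt [-4.000e-02 -7.800e-01  8.421e+01] w 0.0153
t 21.0 TCP stand x 1.0 y -48.4 z 122.3 mm yaw 84.22 Fx -0.3 Fy 0.3 Fz -3.9 tilt [-4.000e-02 -7.800e-01  8.421e+01] w 0.0148
t 21.05 TCP stand x 1.0 y -48.4 z 122.3 mm yaw 84.21 Fx 0.8 Fy 2.1 Fz -2.9 tilt [-4.000e-02 -7.800e-01  8.421e+01] w 0.015
```

Emit:
send_rows:
  increments:
    - [[-0.004,0,0,0],[0,0,0,0],[-0.002,0,0,0],[0,0,0,0],[0,0,0,0],[0,0,0,0],[0,0,0,0],[0,0,0,0]]

```text
clock: 21.85
eef_pos: [0.5446, 0.2134, 0.1231]
tool_rot: [0.741, 0.671, 0.009, -0.002]
ft_force: [0.2, 4.6, -2.4]
grip_width: 0.015
```

```bash
python3 - <<'E'
from h import *
st();c=shot('top');st()
save(c,'t9.png');np.savez('t9.npz',**c);b=c['image'][120:280,110:310]
cv2.imwrite('pics/t9.png',cv2.resize(b,None,fx=4,fy=4,interpolation=2)[...,::-1])
E
```

```text
t 21.85 TCP stand x 0.9 y -50.8 z 123.1 mm yaw 84.36 Fx -0.2 Fy 4.6 Fz -2.4 tilt [ 0.3  -1.17 84.35] w 0.015
t 21.9 TCP stand x 0.9 y -50.8 z 123.1 mm yaw 84.35 Fx -0.7 Fy 4.7 Fz -3.4 tilt [ 0.3  -1.17 84.34] w 0.015
```

View pics/t9.png

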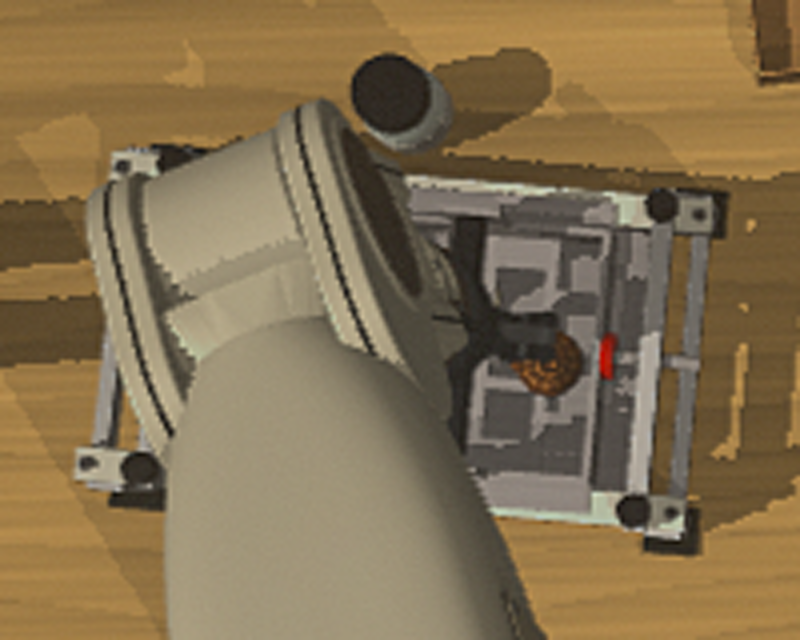

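The top view shows the right buffer pushed in by about 2 px (≈5 mm), and the two discs that lay in the right half have already gone through. Contacts are at TCP y ≈ +24 and ≈ −46. Now a brisk stroke to the left.

Emit:
send_rows:
  increments:
    - [[0.03,0,0,0],[0.03,0,0,0],[0.015,0,0,0],[0,0,0,0],[0,0,0,0],[0,0,0,0],[0,0,0,0],[0,0,0,0]]

```text
clock: 22.7
eef_pos: [0.5513, 0.2787, 0.1216]
tool_rot: [0.744, 0.669, 0.002, 0.003]
ft_force: [-0.4, 1.0, -3.6]
grip_width: 0.015
```

```bash
python3 -c "
from h import *
st()"
```

```text
t 22.7 TCP stand x 0.8 y 14.9 z 121.6 mm yaw 83.92 Fx -0.5 Fy 0.9 Fz -3.6 tilt [-0.38 -0.23 83.92] w 0.015
```

Emit:
send_rows:
  increments:
    - [[0.016,0,0,0],[0,0,0,0],[-0.03,0,0,0],[-0.03,0,0,0],[-0.015,0,0,0],[0,0,0,0],[0,0,0,0],[0,0,0,0]]

```text
clock: 23.5
eef_pos: [0.5454, 0.2186, 0.1217]
tool_rot: [0.744, 0.668, 0.002, 0.003]
ft_force: [0.1, -0.2, -4.3]
grip_width: 0.0148
```

```bash
python3 -c "
from h import *
st()"
```

```text
t 23.5 TCP stand x 1.1 y -45.6 z 121.7 mm yaw 83.84 Fx 0.1 Fy -0.2 Fz -4.3 tilt [-0.37 -0.23 83.84] w 0.0148
```

Emit:
send_rows:
  increments:
    - [[-0.008,0,0,0],[0,0,0,0],[0.03,0,0,0],[0.03,0,0,0],[0.015,0,0,0],[0,0,0,0],[0,0,0,0],[0,0,0,0]]

```text
clock: 24.3
eef_pos: [0.5527, 0.2871, 0.1215]
tool_rot: [0.743, 0.669, 0.001, 0.004]
ft_force: [0.3, 0.2, -3.1]
grip_width: 0.015
```

```bash
python3 -c "
from h import *
st()"
```

```text
t 24.3 TCP stand x 1.2 y 23.4 z 121.5 mm yaw 83.94 Fx 0.3 Fy 0.3 Fz -3.1 tilt [-0.56 -0.09 83.94] w 0.015
```

Emit:
send_rows:
  increments:
    - [[-0.03,0,0,0],[0,0,0,0],[0.03,0,0,0],[0.008,0,0,0],[0,0,0,0],[-0.03,0,0,0],[-0.03,0,0,0],[-0.01,0,0,0]]

```text
clock: 25.1
eef_pos: [0.5449, 0.2184, 0.1217]
tool_rot: [0.745, 0.668, 0.0, 0.004]
ft_force: [0.8, 1.3, -4.1]
grip_width: 0.0151
```

```bash
python3 -c "
from h import *
st()"
```

```text
t 25.1 TCP stand x 0.7 y -45.8 z 121.7 mm yaw 83.75 Fx 0.7 Fy 1.3 Fz -4.1 tilt [-4.700e-01 -1.000e-02  8.375e+01] w 0.0151
```

Steady. I'll let it coast against the right buffer and look at what is left.

Emit:
send_rows:
  increments:
    - [[-0.006,0,0,0],[0,0,0,0],[0.03,0,0,0],[0.03,0,0,0],[0.01,0,0,0],[0,0,0,0],[0.008,0,0,0],[0.003,0,0,0]]

```text
clock: 25.9
eef_pos: [0.5535, 0.2916, 0.1218]
tool_rot: [0.746, 0.666, -0.002, 0.006]
ft_force: [-2.1, -6.6, 0.4]
grip_width: 0.0149
```

```bash
python3 - <<'E'
from h import *
st();c=shot('side');np.savez('s10.npz',**c);b=c['image'][125:215,255:345]
cv2.imwrite('pics/s10.png',cv2.resize(b,None,fx=8,fy=6,interpolation=2)[...,::-1])
st()
E
```

```text
t 25.9 TCP stand x 1.6 y 27.9 z 121.8 mm yaw 83.47 Fx -1.4 Fy -6.8 Fz 0.4 tilt [-0.71  0.21 83.47] w 0.0149
t 25.95 TCP stand x 1.6 y 27.8 z 121.7 mm yaw 83.47 Fx 0.4 Fy -5.2 Fz -1.0 tilt [-0.7   0.21 83.47] w 0.0152
```

View pics/s10.png

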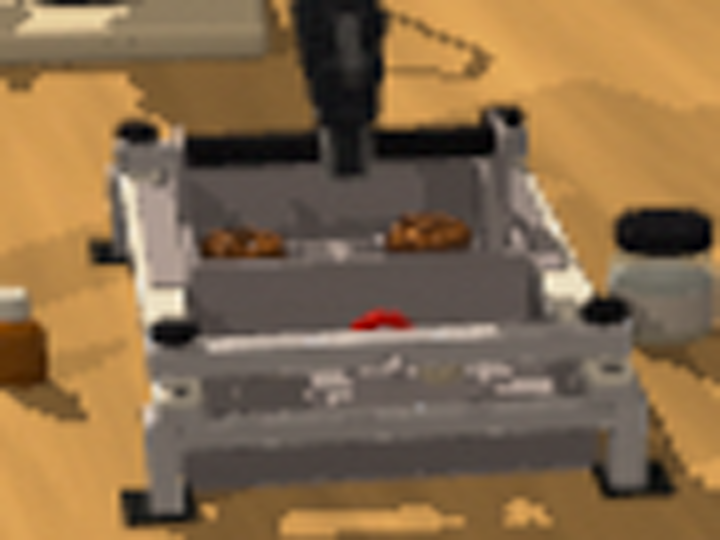

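Left buffer force is about 6 N, a clear light knock. No discs show in the visible part of the sieve and one shows in the tray at (440,370). More strokes, each ending in a knock I can measure.

Emit:
send_rows:
  increments:
    - [[-0.03,0,0,0],[-0.03,0,0,0],[-0.01,0,0,0],[0,0,0,0],[-0.008,0,0,0],[-0.004,0,0,0],[0,0,0,0],[0,0,0,0]]

```text
clock: 26.75
eef_pos: [0.5445, 0.2148, 0.1228]
tool_rot: [0.745, 0.667, 0.004, -0.0]
ft_force: [-0.8, 3.6, -5.4]
grip_width: 0.015
```

```bash
python3 -c "
from h import *
st()"
```

```text
t 26.75 TCP stand x 0.6 y -49.4 z 122.8 mm yaw 83.72 Fx -1.2 Fy 3.5 Fz -5.4 tilt [ 0.   -0.49 83.72] w 0.015
```

Emit:
send_rows:
  increments:
    - [[-0.005,0,0,0],[0,0,0,0],[0.03,0,0,0],[0.03,0,0,0],[0.01,0,0,0],[0,0,0,0],[0.008,0,0,0],[0.004,0,0,0]]

```text
clock: 27.55
eef_pos: [0.5525, 0.2892, 0.1216]
tool_rot: [0.745, 0.667, -0.001, 0.005]
ft_force: [-2.2, -5.2, -0.7]
grip_width: 0.0153
```

```bash
python3 -c "
from h import *
st()"
```

```text
t 27.55 TCP stand x 0.9 y 25.4 z 121.6 mm yaw 83.61 Fx -1.7 Fy -5.4 Fz -0.7 tilt [-0.6   0.16 83.62] w 0.0153
```

Emit:
send_rows:
  increments:
    - [[0.006,0,0,0],[0,0,0,0],[-0.035,0,0,0],[-0.03,0,0,0],[-0.006,0,0,0],[0,0,0,0],[-0.008,0,0,0],[-0.004,0,0,0]]

```text
clock: 28.35
eef_pos: [0.5438, 0.2113, 0.1231]
tool_rot: [0.746, 0.666, 0.001, 0.002]
ft_force: [-0.1, 6.6, -3.7]
grip_width: 0.0154
```

```bash
python3 -c "
from h import *
st()"
```

```text
t 28.35 TCP stand x 0.4 y -53.0 z 123.1 mm yaw 83.59 Fx -0.8 Fy 6.6 Fz -3.7 tilt [-0.25 -0.11 83.59] w 0.0154
```

Emit:
send_rows:
  increments:
    - [[0,0,0,0],[0.035,0,0,0],[0.03,0,0,0],[0.006,0,0,0],[0,0,0,0],[0.008,0,0,0],[0.005,0,0,0],[0,0,0,0]]

```text
clock: 29.15
eef_pos: [0.5522, 0.2918, 0.1224]
tool_rot: [0.746, 0.666, -0.005, 0.007]
ft_force: [-1.2, -3.6, -2.0]
grip_width: 0.0149
```

```bash
python3 -c "
from h import *
st()"
```

```text
t 29.15 TCP stand x 0.3 y 28.0 z 122.4 mm yaw 83.50 Fx -0.9 Fy -3.7 Fz -2.0 tilt [-0.82  0.6  83.5 ] w 0.0149
```

Emit:
send_rows:
  increments:
    - [[0,0,0,0],[-0.035,0,0,0],[-0.03,0,0,0],[-0.006,0,0,0],[0,0,0,0],[-0.008,0,0,0],[-0.004,0,0,0],[0,0,0,0]]

```text
clock: 29.95
eef_pos: [0.5431, 0.2134, 0.1245]
tool_rot: [0.745, 0.667, 0.001, 0.0]
ft_force: [0.1, 5.0, -6.3]
grip_width: 0.0146
```

```bash
python3 - <<'E'
from h import *
st();c=shot('side');b=c['image'][125:215,255:345]
cv2.imwrite('pics/s11.png',cv2.resize(b,None,fx=8,fy=6,interpolation=2)[...,::-1])
c=shot('top');b=c['image'][140:270,130:300]
cv2.imwrite('pics/t11.png',cv2.resize(b,None,fx=4,fy=4,interpolation=2)[...,::-1])
E
```

```text
t 29.95 TCP stand x -0.6 y -50.9 z 124.5 mm yaw 83.64 Fx -0.5 Fy 4.9 Fz -6.3 tilt [-3.000e-02 -1.700e-01  8.364e+01] w 0.0146
```

View pics/s11.png

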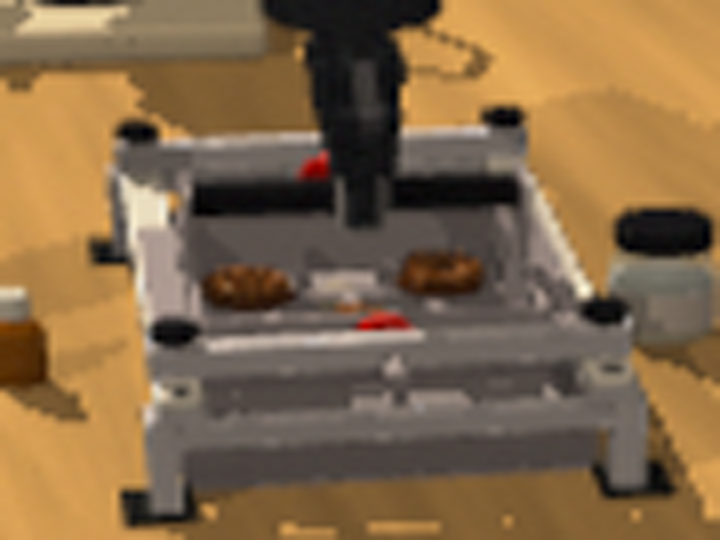

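View pics/t11.png

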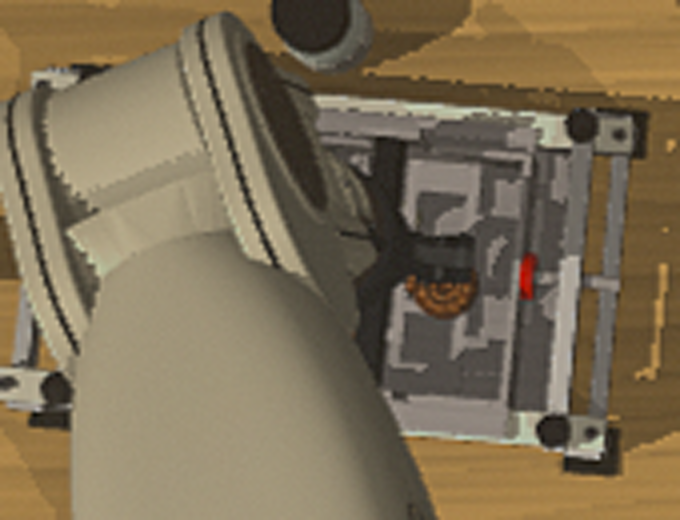

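No discs show in the visible parts. TCP height has crept up about 3 mm, so I'll lower it during the next strokes.

Emit:
send_rows:
  increments:
    - [[0,0,0.002,0],[0.035,0,0.001,0],[0.03,0,0,0],[0.006,0,0,0],[0,0,0,0],[0.008,0,0,0],[0.005,0,0,0],[0,0,0,0]]

```text
clock: 30.85
eef_pos: [0.5532, 0.2914, 0.1222]
tool_rot: [0.746, 0.666, -0.004, 0.009]
ft_force: [-0.8, -3.6, -1.4]
grip_width: 0.0151
```

```bash
python3 -c "
from h import *
st()"
```

```text
t 30.85 TCP stand x 1.4 y 27.7 z 122.2 mm yaw 83.47 Fx -0.5 Fy -3.7 Fz -1.4 tilt [-1.08  0.53 83.47] w 0.0151
```

Emit:
send_rows:
  increments:
    - [[0,0,0,0],[-0.035,0,0,0],[-0.03,0,0,0],[-0.006,0,0,0],[0,0,0,0],[-0.008,0,0,0],[-0.004,0,0,0],[0,0,0,0]]

```text
clock: 31.65
eef_pos: [0.5443, 0.2131, 0.1242]
tool_rot: [0.745, 0.667, 0.002, 0.002]
ft_force: [0.4, 5.0, -5.6]
grip_width: 0.0146
```

```bash
python3 -c "
from h import *
st()"
```

```text
t 31.65 TCP stand x 0.6 y -51.1 z 124.2 mm yaw 83.61 Fx -0.2 Fy 5.0 Fz -5.6 tilt [-0.24 -0.29 83.61] w 0.0146
```

Emit:
send_rows:
  increments:
    - [[0,0,0.002,0],[0.035,0,0.001,0],[0.03,0,0,0],[0.006,0,0,0],[0,0,0,0],[0.008,0,0,0],[0.005,0,0,0],[0,0,0,0]]

```text
clock: 32.45
eef_pos: [0.5543, 0.2916, 0.1222]
tool_rot: [0.746, 0.666, -0.003, 0.01]
ft_force: [-1.2, -3.4, -1.2]
grip_width: 0.0151
```

Emit:
send_rows:
  increments:
    - [[-0.01,0,0,0],[-0.015,0,0,0],[-0.01,0,0,0],[-0.005,0,0,0],[0,0,0,0],[0,0,0,0],[0,0,0,0],[0,0,0,0]]

```text
clock: 33.25
eef_pos: [0.549, 0.2457, 0.1223]
tool_rot: [0.748, 0.664, -0.004, 0.009]
ft_force: [0.9, -1.0, -3.9]
grip_width: 0.0153
```

```bash
python3 -c "
from h import *
st();shot('side');st()"
```

```text
t 33.25 TCP stand x 1.9 y -18.2 z 122.3 mm yaw 83.22 Fx 1.0 Fy -0.9 Fz -3.9 tilt [-1.12  0.44 83.22] w 0.0153
t 33.3 TCP stand x 1.9 y -18.1 z 122.3 mm yaw 83.22 Fx -0.6 Fy -0.6 Fz -4.7 tilt [-1.12  0.43 83.23] w 0.0148
```

Emit:
send_rows:
  increments:
    - [[0,0,0.001,-0.4],[0,0,0.001,-0.3],[0,0,0,0],[0,0,0,0],[0,0,0,0],[0,0,0,0],[0,0,0,0],[0,0,0,0]]

```text
clock: 34.1
eef_pos: [0.5502, 0.2468, 0.122]
tool_rot: [0.743, 0.669, -0.002, 0.01]
ft_force: [0.3, -0.8, -2.5]
grip_width: 0.0151
```

```bash
python3 -c "
from h import *
st();shot('side');st()"
```

```text
t 34.1 TCP stand x 3.0 y -17.0 z 122.0 mm yaw 84.01 Fx 0.4 Fy -0.8 Fz -2.5 tilt [-1.21  0.23 84.02] w 0.0151
t 34.15 TCP stand x 3.1 y -17.0 z 122.0 mm yaw 84.01 Fx 0.2 Fy -1.3 Fz -1.8 tilt [-1.21  0.23 84.02] w 0.015
```

Emit:
send_rows:
  hand: -1
  increments:
    - [[0,0,0,0],[0,0,0,0],[0,0,0,0],[0,0,0,0],[0,0,0,0],[0,0,-0.01,0],[0,0,-0.02,0],[0,0,-0.03,0]]

```text
clock: 34.95
eef_pos: [0.5478, 0.2475, 0.1815]
tool_rot: [0.743, 0.67, -0.005, 0.009]
ft_force: [0.5, 0.1, 0.7]
grip_width: 0.0854
```

```bash
python3 -c "
from h import *
st()"
```

```text
t 34.95 TCP stand x 0.5 y -16.5 z 181.5 mm yaw 84.08 Fx 0.4 Fy 0.2 Fz 0.7 tilt [-1.08  0.58 84.08] w 0.0854
```

Emit:
send_rows:
  increments:
    - [[0,0,-0.04,0],[0,0,-0.04,0],[0,-0.04,-0.02,0],[0,-0.05,0,0],[0,-0.05,0,0],[0,-0.05,0,0],[0,-0.03,0,0],[0,0,0,0]]

```text
clock: 35.75
eef_pos: [0.3258, 0.274, 0.2936]
tool_rot: [0.744, 0.668, 0.006, 0.01]
ft_force: [0.6, 0.2, -0.3]
grip_width: 0.0856
```

```bash
python3 - <<'E'
from h import *
st();c=shot('side');np.savez('s12.npz',**c);b=c['image'][125:215,255:345]
cv2.imwrite('pics/s12.png',cv2.resize(b,None,fx=8,fy=6,interpolation=2)[...,::-1])
c=shot('top');np.savez('t12.npz',**c);b=c['image'][140:270,120:300]
cv2.imwrite('pics/t12.png',cv2.resize(b,None,fx=4,fy=4,interpolation=2)[...,::-1])
E
```

```text
t 35.75 TCP stand x -223.0 y -13.4 z 293.6 mm yaw 83.90 Fx 0.6 Fy 0.2 Fz -0.3 tilt [-1.2 -0.7 83.9] w 0.0856
```

View pics/s12.png

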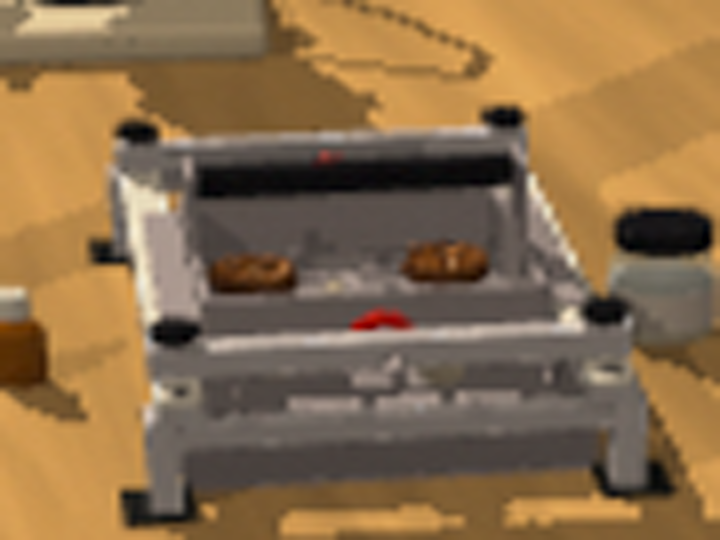

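View pics/t12.png

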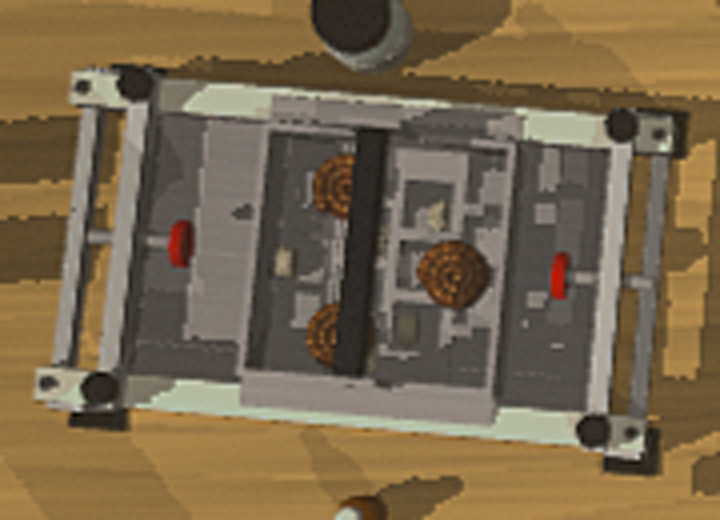

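All three ammonites are in the sieve and both flanges are on the rails. Pale spots show at about (284,262), (438,215), (405,327), (378,245) and (370,360). I'll use depth to tell whether they're in the tray or the sieve.

```bash
python3 - <<'E'
from h import *
T=dict(np.load('t12.npz'));P=pts(T)
for u,v in((284,262),(438,215),(405,327),(378,245),(370,360),(420,160),(452,275)):
    U=int(u/4+120);V=int(v/4+140)
    w=P[V-2:V+3,U-3:U+4]; q=w[2,3]-np.r_[C,0]
    print((u,v),'stand xyz mm',(q[:2]@ex*1000).round(),(q[:2]@ey*1000).round(),(q[2]*1000).round(1),'RGB',T['image'][V,U]); print((w[...,2]*1000).round().astype(int))
b=T['image'][165:240,175:255];cv2.imwrite('pics/t12z.png',cv2.resize(b,None,fx=8,fy=8,interpolation=0)[...,::-1])
# flange corners depth stats: side walls rim height
m=(abs((P[...,:2]-C)@ex)>.077)&(abs((P[...,:2]-C)@ex)<.090)&(abs((P[...,:2]-C)@ey+.015)<.065)
for s in(-1,1):
  k=m&(((P[...,:2]-C)@ex)*s>0);print('flange z',s,np.median(P[k][:,2]))
E
```

```text
(284, 262) stand xyz mm -2.0 56.0 22.3 RGB [157 143 114]
[[58 22 27 26 27 19 11]
 [55 26 25 24 23 20  9]
 [50 27 23 22 25 19 11]
 [49 26 21 20 22 18  7]
 [49 20 21 18 23 15  7]]
(438, 215) stand xyz mm 36.0 -34.0 16.4 RGB [146 132 107]
[[ 3  1 14 15 14 15 14]
 [ 2  7 17 15 19 17 15]
 [-1 15 14 16 16 14 14]
 [ 4 18 11 14 14 15 16]
 [ 5 15 18 14 13 17 15]]
(405, 327) stand xyz mm -35.0 -22.0 24.8 RGB [95 88 71]
[[ 4  5 19 17 20 20 18]
 [ 2  8 22 27 21 22 16]
 [ 4 22 22 25 24 21 18]
 [ 3  6 20 24 23 27 16]
 [ 1 20 24 21 22 23 16]]
(378, 245) stand xyz mm 5.0 -24.0 127.5 RGB [68 62 51]
[[145 139 135 126  12  15  46]
 [139 138 136 127  18  15  52]
 [139 137 131 127  12  15  50]
 [137 140 133 127  20  15  47]
 [140 139 133 126  15  15  48]]
(370, 360) stand xyz mm -59.0 0.0 13.2 RGB [103  95  78]
[[139 135 129  53  17  51  49]
 [140 134 129  16  16  50  45]
 [139 137 127  13  16  49  51]
 [140 132 128  14  14  52  50]
 [137 135 128  15  15  51  51]]
(420, 160) stand xyz mm 64.0 -27.0 46.5 RGB [143 135 126]
[[44 50 47 48 50 50 51]
 [48 51 47 50 51 49 50]
 [50 47 47 46 51 50 49]
 [52 52 48 47 50 45 46]
 [51 55 50 48 42 55 51]]
(452, 275) stand xyz mm -2.0 -54.0 51.2 RGB [81 54 30]
[[62 56 59 61 59 62 63]
 [60 59 55 58 58 59 60]
 [61 59 55 51 56 58 56]
 [59 60 58 56 57 56 61]
 [58 58 59 61 56 58 59]]
flange z -1 0.07806826364894848
flange z 1 0.07826031662410349
```

View pics/t12z.png

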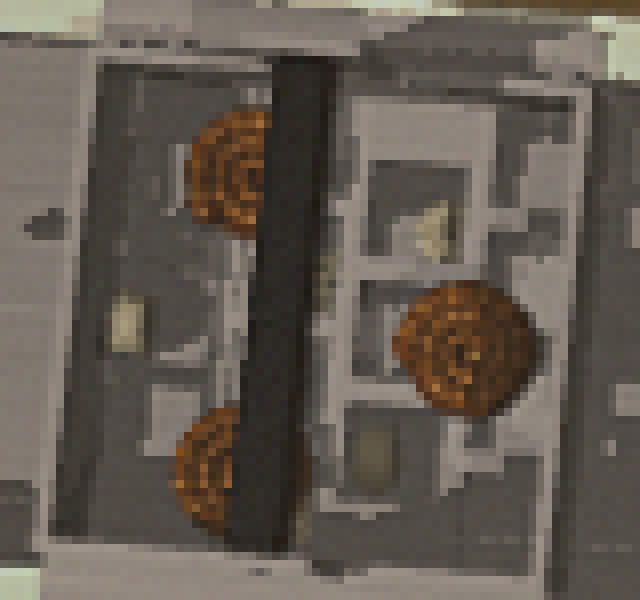

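```bash
python3 - <<'E'
from h import *
T=dict(np.load('t12.npz'))
z=lambda u,v,h:ray(T,u/4+120-.375,v/4+140-.375,h)[:2]-C
for u,v in((273,97),(517,117),(241,403),(494,423)):
    q=z(u,v,.078);print((q@ex*1000).round(1),(q@ey*1000).round(1))
st();print(bot.get_obs()['joint_vel'].round(3));order.job_done()
E
```

```text
92.0 58.6
91.9 -87.0
-89.7 58.0
-89.1 -90.8
t 35.85 TCP stand x -220.1 y -12.7 z 293.5 mm yaw 83.77 Fx -0.3 Fy -0.1 Fz 0.1 tilt [-1.26 -0.79 83.77] w 0.0857
[-0.027  0.038  0.022 -0.014 -0.005 -0.001]
the job is handed in; nothing more can be done
```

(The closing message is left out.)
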